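# Pack the synth repair kit

## Robot

A 6-joint arm with a two-finger parallel gripper is mounted at the origin on the work surface. World frame = base frame: x ahead of the robot, y to its left, z up, the work surface at z = 0. Lengths are in m, angles in degrees, forces in N, time in s.
With the tool pointing down it reaches from about 0.25 to 0.775 m from the base axis. Payload 4 kg.
Tool frame: the origin (TCP) lies at the very end of the fingers, on their centre line; the grasp point (between the pads) lies 19 mm behind it; z points along the fingers, x is the direction in which the jaws open and shut, and the axes are right-handed (so a half turn about z gives the same grasp; the last joint's range is limited). The gripper opens to 94 mm and grips with 3 to 60 N. Pads are 16 mm wide; open, the fingers measure 119 mm over their backs; the gripper's body (75 mm by 177 mm) begins 78 mm behind the grasp point.
Start: joints at [66.687, 4.996, 78.535, -0, 96.463, -5.907], TCP at [0.165, 0.525, 0.206] pointing down, gripper open.
Joint ranges: [-177.83, 177.83], [-43.37, 116.18], [15.69, 146.23], [-61.86, 241.86], [9.47, 152.12], [-147.06, 147.06]. Speed limits (degrees/s): [159.86, 159.86, 180, 180, 180, 180].

## Interface

Orientations are given as [roll, pitch, yaw] about the fixed x, y, z axes, in that order (R = Rz(yaw) Ry(pitch) Rx(roll)).
In Python, from bench import telemetry, cams, arm gives the robot as it stands. The module is installed in compiled form; this text tells all that it offers.
- The arm moves only by the tool drive_tool, never from a script. Its argument "moves" is one flat list of numbers, 7 for each row, row after row: the turn, a rotation vector about the world's x, y, z in rad, then the shift along the world's x, y, z in mm, then the opening in per cent of the stroke, from 0 (shut) to 100 (fully open). A call has exactly 5 rows; each row is the pose to reach, as a shift and turn from the pose commanded when the call began; what a row does not reach only later rows make up. A row lasts 1/8 s, in which the tool goes at most 62.5 mm and 10.7 degrees, less where a joint would pass 70% of its speed; a pose out of reach is approached as far as the arm can. A call with a gripper value outside its range is refused whole. The fingers move at their own pace and stop on an object; "squeeze" is the grip in N (left out, the last holds). Time passes only in rows, so rows that repeat a pose let the fingers close, or fill a call up. It gives the time, the measured TCP pose, the force and the opening at its end, in the units of the state.
- telemetry.read_state(): the state, without advancing time (a new reading comes with each control period).
- cams.grab_frame(name): name is "side" or "top" or "wrist"; returns a dict with "image" (420x560x3 uint8, red, green, blue), "K" (3x3 intrinsics, pixels), "extrinsics" (4x4, takes a point from world to camera coordinates); the wrist camera has in their place "mount" (4x4, takes a point from camera to tool coordinates, whose origin is the TCP and whose axes are the tool frame's). Camera axes: x right, y down, z forward; pixel columns grow to the right and rows downward; lengths in m; the calibration is good to about 2 mm. A picture is of the moment at which its call begins: read the wrist's pose just before it. There is no depth.
- arm.hand_in(): hands the job in, once; it reports no verdict.
Trained networks look in a picture, given as the dict that the camera call returned (one of the last four; its "shot" number tells which), for a name from the list of things; names that differ only in an ending like _2 or _b are one class to them, and where a whole thing is asked for, a point or a joint stands for the part that bears it (a point fixed in the world has none). Each returns a list of dicts, best first, with "p" (0 to 1); they miss things now and then, are a little off and sometimes report something else, mostly with a low value. They report only what shows in the picture. A call takes as long as a camera call. They do not tell look-alikes from the thing itself.
- cams.regions_of(picture, thing): "region" (420x560 bool, what is visible of it).
- cams.spot_point(picture, thing): "position" ([x, y, z] in m, in the coordinates of the camera as it stood for that picture, good to about 4 mm: a listed point, or the origin of a listed thing).
The state is a dict: "time_s": time; "joint_positions": joint angles; "joint_velocities": joint speeds; "joint_efforts": joint torques, N m; "eef_pos": TCP position; "tcp_rot": TCP orientation; "force": force on the tool from outside, world axes, zero at the start; "ft_torque": the same for the moment, N m; "grip_width": opening from 0.0 (shut) to 1.0 (fully open).
Only numpy, scipy, OpenCV 4.12 (cv2) and the standard library are available. Lean on these libraries where they do the work, as an engineer would, in place of code of your own. Each camera call takes 0.05 s, during which the arm holds its last target.

## Task

Pack the repair kit for tonight's show: slide every circuit board up out of the card rack and stand it in a slot of the foam-lined carrying case. Carry the two-section dish to the open steel tin and tip it so that all the black knobs go into the tin while all the brass spacers stay in their own section, then put the dish back upright in the middle of its cork mat. Leave the tape roll, bottle, jar and mug where they are.

Things in the scene. Friction and masses are not known exactly. Their poses are not given: they have to be found in the camera images.
- rack: Fixed card rack, 118 (x) x 154 (y) x 70 mm tall. Three upright grooves, open at the top, 7 mm wide, at y = -50, 0, +50 mm; a board stands in one on the 8 mm base, its plane along the rack's x, guided by its vertical edges up to 70 mm, so the top 38 mm of plate and the grip bar stick out. Boards slide straight up. Origin: centre of the underside, z up.
- case: Fixed open black carrying case, 126 (x) x 174 (y) x 70 mm tall, filled with firm grey foam with three slots open at the top, at y = -50, 0, +50 mm, each 104 mm long in x and 16 mm wide in y, floor 8 mm above the table. A board stands in a slot on its lower edge and may lean a little. Origin: centre of the underside, z up.
- mat: Fixed cork mat, 190 (x) x 150 (y) x 4 mm, the dish's place. Origin at the centre of its underside.
- dish: White two-section dish, loose, 250 g. Middle wall along its y, 12 mm thick (x), 110 mm long, up to 75 mm: the handle. Each side of it a section: floor 4 mm above the underside out to x = 38 mm, then a lip sloping up at 25 degrees to x = 67 mm; end walls 28 mm high. Knobs in the +x section, spacers in the -x section. Footprint 76 x 110 mm. Origin: centre of the underside, z up.
- dish_lip (a point): Middle of the outer edge of the dish's +x (knob) section, 67 mm from the middle wall's centre and 17 mm above the underside. Contents slide readily (friction about 0.3): tipped about the middle wall, a section pointing downhill empties over its lip at about 45 to 55 degrees, while the other section's things rest against the middle wall.
- tin: Square open steel tin, loose, about 400 g, 150 x 150 x 50 mm tall, walls and floor 3 mm. Origin at the centre of the underside.
- board1: Circuit board on edge: green plate 90 (x) x 3 (y) x 100 mm tall with a metal grip bar centred on its top edge (60 mm in x, 10 mm thick in y, from 100 to 114 mm above the lower edge). 80 g. Origin at the middle of the lower edge, z up. Starts in a groove of the rack, its lower edge 8 mm above the table. May be absent.
- board2: Circuit board on edge: green plate 90 (x) x 3 (y) x 100 mm tall with a metal grip bar centred on its top edge (60 mm in x, 10 mm thick in y, from 100 to 114 mm above the lower edge). 80 g. Origin at the middle of the lower edge, z up. Starts in a groove of the rack, its lower edge 8 mm above the table. May be absent.
- board3: Circuit board on edge: green plate 90 (x) x 3 (y) x 100 mm tall with a metal grip bar centred on its top edge (60 mm in x, 10 mm thick in y, from 100 to 114 mm above the lower edge). 80 g. Origin at the middle of the lower edge, z up. Starts in a groove of the rack, its lower edge 8 mm above the table. May be absent.
- knob1: Small black plastic control knob, a plain cylinder 18 mm across and 15 mm tall, 12 g; origin at the centre of its underside. Starts standing in the dish's +x section. May be absent.
- knob2: Small black plastic control knob, a plain cylinder 18 mm across and 15 mm tall, 12 g; origin at the centre of its underside. Starts standing in the dish's +x section. May be absent.
- knob3: Small black plastic control knob, a plain cylinder 18 mm across and 15 mm tall, 12 g; origin at the centre of its underside. Starts standing in the dish's +x section. May be absent.
- knob4: Small black plastic control knob, a plain cylinder 18 mm across and 15 mm tall, 12 g; origin at the centre of its underside. Starts standing in the dish's +x section. May be absent.
- knob5: Small black plastic control knob, a plain cylinder 18 mm across and 15 mm tall, 12 g; origin at the centre of its underside. Starts standing in the dish's +x section. May be absent.
- spacer1: Brass hexagonal spacer rod 10 mm thick and 26 mm long (along its own y), 12 g, origin midway along it on its underside; lies in the dish's -x section and must stay there.
- spacer2: Brass hexagonal spacer rod 10 mm thick and 26 mm long (along its own y), 12 g, origin midway along it on its underside; lies in the dish's -x section and must stay there.
- spacer3: Brass hexagonal spacer rod 10 mm thick and 26 mm long (along its own y), 12 g, origin midway along it on its underside; lies in the dish's -x section and must stay there.
- tape: Bystander: roll of paper tape lying flat, 90 mm across, 22 mm tall. Origin at the centre of the underside.
- bottle: Bystander: green glass bottle, 58 mm across, 170 mm tall. Origin at the centre of the underside.
- jar: Bystander: capped glass jar, 60 mm across, 70 mm tall. Origin at the centre of the underside.
- mug: Bystander: white mug, 72 mm across, 80 mm tall, with a handle. Origin at the centre of the underside.
There are look-alikes about, which are no part of the job. What is shaped like the board3 but orange is not meant.

How it is judged (in metres and radians):
On the way:
1. the dish is tipped over the tin (angle between dish's own z axis and vertical above 0.6 rad and height (world z) of dish above 0.05 m and horizontal distance between dish and tin below 0.16 m), for 0.2 s.
At the end, for the whole second after the job is handed in: All boards stand in the case slots (within 0.35 rad of upright, foot on the floor), all knobs lie in the upright tin, all spacers lie in the dish's -x section, and the dish rests upright, centre within 35 mm of the mat's centre; boards and dish at rest (x of board1 in the frame of case between -0.025 and 0.025 m and y of board1 in the frame of case between -0.075 and 0.075 m and z of board1 in the frame of case between -0.005 and 0.02 m and angle between each of board1, board2, board3's own z axis and vertical below 0.35 rad and linear speed of each of board1, board2, board3, dish below 0.03 m/s and x of board2 in the frame of case between -0.025 and 0.025 m and y of board2 in the frame of case between -0.075 and 0.075 m and z of board2 in the frame of case between -0.005 and 0.02 m and x of board3 in the frame of case between -0.025 and 0.025 m and y of board3 in the frame of case between -0.075 and 0.075 m and z of board3 in the frame of case between -0.005 and 0.02 m and x of knob1 in the frame of tin between -0.075 and 0.075 m and y of knob1 in the frame of tin between -0.075 and 0.075 m and z of knob1 in the frame of tin between -0.005 and 0.05 m and x of knob2 in the frame of tin between -0.075 and 0.075 m and y of knob2 in the frame of tin between -0.075 and 0.075 m and z of knob2 in the frame of tin between -0.005 and 0.05 m and x of knob3 in the frame of tin between -0.075 and 0.075 m and y of knob3 in the frame of tin between -0.075 and 0.075 m and z of knob3 in the frame of tin between -0.005 and 0.05 m and x of knob4 in the frame of tin between -0.075 and 0.075 m and y of knob4 in the frame of tin between -0.075 and 0.075 m and z of knob4 in the frame of tin between -0.005 and 0.05 m and x of knob5 in the frame of tin between -0.075 and 0.075 m and y of knob5 in the frame of tin between -0.075 and 0.075 m and z of knob5 in the frame of tin between -0.005 and 0.05 m and x of spacer1 in the frame of dish between -0.07 and -0.002 m and y of spacer1 in the frame of dish between -0.056 and 0.056 m and z of spacer1 in the frame of dish between -0.005 and 0.04 m and x of spacer2 in the frame of dish between -0.07 and -0.002 m and y of spacer2 in the frame of dish between -0.056 and 0.056 m and z of spacer2 in the frame of dish between -0.005 and 0.04 m and x of spacer3 in the frame of dish between -0.07 and -0.002 m and y of spacer3 in the frame of dish between -0.056 and 0.056 m and z of spacer3 in the frame of dish between -0.005 and 0.04 m and horizontal distance between dish and mat below 0.035 m and angle between each of dish, tin's own z axis and vertical below 0.1 rad and height (world z) of dish below 0.012 m); the robot touches nothing.
It fails at once if a bystander (tape, bottle, jar or mug) is shifted by more than 40 mm or knocked over (distance of any of tape, bottle, jar, mug from where it was at the start of the episode above 0.04 m or angle between any of tape, bottle, jar, mug's own z axis and vertical above 0.5 rad).
Of board1, board2, board3 only 2 to 3 are there at a start; the rules pass over those that are not, and their reading is None.
Of knob1, knob2, knob3, knob4, knob5 only 3 to 5 are there at a start; the rules pass over those that are not, and their reading is None.
At some moment in a run one of tin, dish may be knocked a few centimetres aside while the robot is not near it.
It also fails if it takes over 210 s, if anything falls off the work surface, if the arm or the gripper's body presses on something with over 40 N, if the wrist force passes 120 N, or if a joint passes its speed limit or range.

## Working session

There is one attempt and no reset: what is moved stays moved. The work goes in short steps, Python scripts to look and compute and a tool call to move; the robot and the scene stay as the last step left them, time stands still between calls to the robot, and variables do not carry over. Pictures are saved under pics/ and viewed, and the job is handed in when it is done.

Besides the shell and the picture viewer there is one more tool, called as a command line: name --argument value ..., lists and objects as JSON in quotes. drive_tool: Moves the arm, as the interface text tells. Its arguments: {"type":"object","properties":{"moves":{"type":"array","items":{"type":"number"}},"squeeze":{"type":"number"}},"required":["moves"]}

```bash
mkdir -p pics; ls; cat > h.py <<'E'
import numpy as np,cv2
from bench import telemetry,cams,arm
from scipy.spatial.transform import Rotation as R
def T_tool(s=None):
    s=s or telemetry.read_state()
    T=np.eye(4);T[:3,:3]=R.from_euler('xyz',s['tcp_rot'],degrees=True).as_matrix();T[:3,3]=s['eef_pos'];return T
def grab(n):
    s=telemetry.read_state();p=cams.grab_frame(n)
    p['c2w']=T_tool(s)@p['mount'] if n=='wrist' else np.linalg.inv(p['extrinsics'])
    return p
def save(p,f,crop=None,scale=1):
    im=cv2.cvtColor(p['image'],cv2.COLOR_RGB2BGR)
    if crop: a,b,c,d=crop; im=im[b:d,a:c]
    if scale!=1: im=cv2.resize(im,None,fx=scale,fy=scale,interpolation=cv2.INTER_CUBIC)
    cv2.imwrite('pics/'+f,im)
def w(p,x): return (p['c2w']@np.r_[x,1])[:3]
def px(p,X):
    c=np.linalg.inv(p['c2w'])@np.r_[X,1]; q=p['K']@c[:3]; return q[:2]/q[2]
def ray(p,u,v,z):
    d=p['c2w'][:3,:3]@np.linalg.inv(p['K'])@[u,v,1]; o=p['c2w'][:3,3]; return o+d*(z-o[2])/d[2]
def spots(p,names):
    for n in names:
        for d in cams.spot_point(p,n)[:5]:
            X=w(p,d['position']); print(n,round(d['p'],2),X.round(3),px(p,X).round())
E
python3 - <<'E'
from h import *
s=telemetry.read_state();print(s)
for n in ['top','side','wrist']:
    p=grab(n);save(p,n+'0.png');print(n,p['c2w'].round(3).tolist(),p['K'].tolist())
    if n!='wrist': spots(p,['rack','case','mat','dish','dish_lip','tin','board1','knob1','spacer1','tape','bottle','jar','mug'])
E
```

```text
pics
{'time_s': 0.0, 'joint_positions': array([ 6.66855081e+01,  5.03658271e+00,  7.86224898e+01, -7.51623192e-04,
        9.64631233e+01, -5.90910510e+00]), 'joint_velocities': array([-0.05132738,  0.0562362 ,  0.04047021,  0.05553687,  0.05686815,
        0.06089782]), 'joint_efforts': array([-4.46331596e-04, -3.40200126e+01, -3.02416384e+01,  7.17980554e-02,
        3.36147076e-02, -2.33344517e-04]), 'eef_pos': array([0.16433214, 0.52430745, 0.20434825]), 'tcp_rot': array([-1.79988163e+02,  1.21623406e-01,  7.25945420e+01]), 'force': array([ 0.93979618, -0.10027527,  0.30572736]), 'ft_torque': array([-0.00827808,  0.00642266,  0.00851781]), 'grip_width': 1.0022569089693918}
top [[0.021, -0.994, 0.111, 0.355], [-1.0, -0.023, -0.01, 0.021], [0.012, -0.111, -0.994, 1.666], [0.0, 0.0, 0.0, 1.0]] [[543.7754944897493, 0.0, 279.8967028664591], [0.0, 543.7754944897493, 212.5332202580855], [0.0, 0.0, 1.0]]
rack 0.93 [0.537 0.111 0.002] [245. 213.]
case 0.88 [ 0.532 -0.13   0.003] [324. 216.]
case 0.6 [ 0.453 -0.323  0.015] [387. 243.]
mat 0.91 [ 0.456 -0.358  0.003] [397. 243.]
mat 0.21 [ 
[... 1637 characters left out ...]
 0.005] [407. 375.]
knob1 0.41 [ 0.457 -0.393  0.013] [422. 370.]
spacer1 0.46 [ 0.407 -0.404  0.022] [413. 394.]
spacer1 0.33 [ 0.676 -0.313  0.001] [439. 276.]
tape 0.8 [ 0.36  -0.022 -0.001] [229. 286.]
tape 0.62 [ 0.454 -0.393  0.014] [422. 370.]
bottle 0.79 [0.737 0.018 0.005] [332. 197.]
jar 0.61 [ 0.458 -0.392  0.014] [422. 368.]
mug 0.72 [ 0.677 -0.312 -0.002] [439. 277.]
mug 0.6 [ 0.403 -0.403  0.023] [412. 395.]
mug 0.48 [ 0.456 -0.391  0.015] [421. 369.]
wrist [[0.301, 0.919, 0.254, 0.091], [0.954, -0.29, -0.079, 0.549], [0.0, 0.266, -0.964, 0.385], [0.0, 0.0, 0.0, 1.0]] [[310.26381993800015, 0.0, 286.80520484127214], [0.0, 310.26381993800015, 210.26701659504812], [0.0, 0.0, 1.0]]
```

View pics/top0.png

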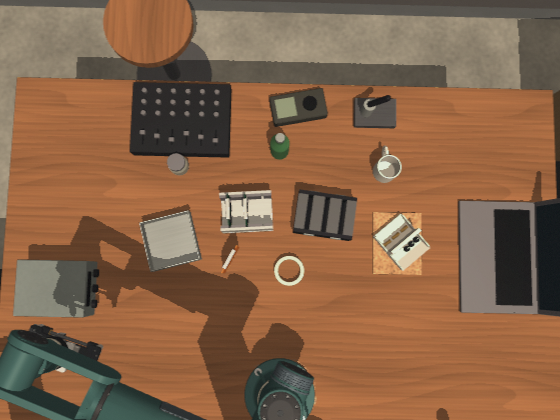

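View pics/side0.png

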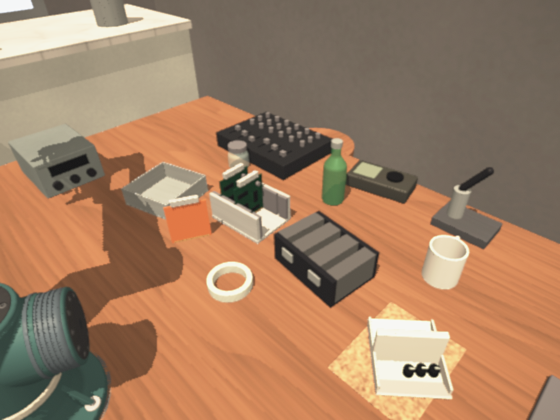

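```bash
python3 - <<'E'
import cv2
t=cv2.imread('pics/top0.png');s=cv2.imread('pics/side0.png')
import numpy as np
def c(im,a,b,cc,d): return cv2.resize(im[b:d,a:cc],(390,290),interpolation=cv2.INTER_CUBIC)
cv2.imwrite('pics/crops0.png',np.vstack([np.hstack([c(t,200,170,300,245),c(t,340,205,440,280)]),np.hstack([c(s,170,120,320,232),c(s,350,300,480,396)])]))
E
```

```text
(no output)
```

View pics/crops0.png

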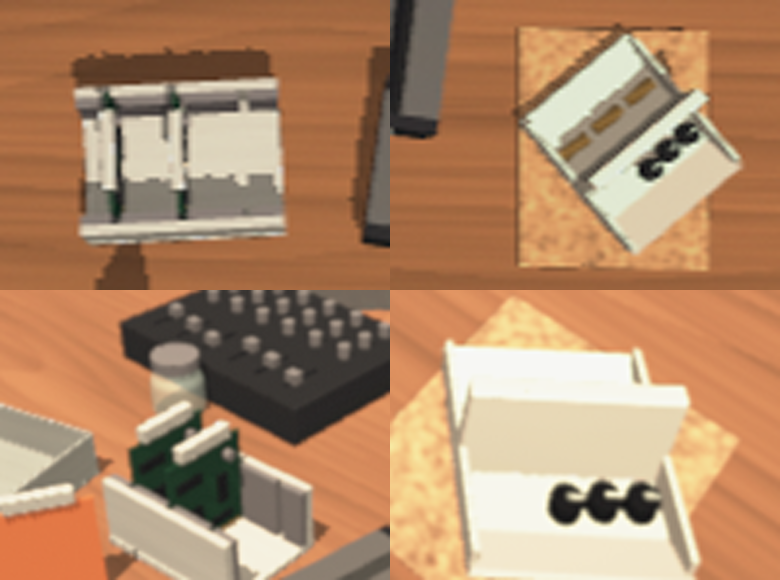

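Candidates for the boards are the green pair in the rack at top-picture pixels (230,213) and (247,212), side (235,190)/(250,185), and an orange look-alike loose on the table at top (231,259), side (188,215). I choose the two green ones; the third groove is empty. The close crops confirm two green boards with metal bars, 3 knobs in the dish section facing the base (top 410,245), and 3 spacers in the other section. I'll move to a close view of the rack now.

drive_tool --moves '[0, 0, 0.07, 30, -35, 20, 50, 0, 0, 0.14, 70, -80, 50, 50, 0, 0, 0.2, 110, -125, 80, 50, 0, 0, 0.27, 150, -170, 95, 50, 0, 0, 0.34, 190, -215, 95, 50]' --squeeze 30

```text
time_s: 2.08
eef_pos: [0.3518, 0.3135, 0.3024]
tcp_rot: [179.8, -0.1, 92.2]
force: [0.1, 0.4, -0.2]
grip_width: 0.522
```

drive_tool --moves '[0, 0, 0, 40, -45, 0, 50, 0, 0, 0, 80, -90, 0, 50, 0, 0, 0, 120, -135, 0, 50, 0, 0, 0, 160, -185, 0, 50, 0, 0, 0, 165, -190, 0, 50]'

```text
time_s: 2.7
eef_pos: [0.517, 0.1214, 0.2992]
tcp_rot: [-179.9, 0.0, 91.8]
force: [-0.8, 0.7, -0.5]
grip_width: 0.503
```

drive_tool --moves '[0, 0, 0, 0, 0, 0, 50, 0, 0, 0, 0, 0, 0, 50, 0, 0, 0, 0, 0, 0, 50, 0, 0, 0, 0, 0, 0, 50, 0, 0, 0, 0, 0, 0, 50]'

```text
time_s: 3.32
eef_pos: [0.5151, 0.125, 0.3005]
tcp_rot: [180.0, -0.0, 92.1]
force: [-0.4, -0.0, 0.2]
grip_width: 0.503
```

```bash
python3 - <<'E'
from h import *
s=telemetry.read_state();print(s['eef_pos'],s['tcp_rot'],s['grip_width'],s['force'])
p=grab('wrist');save(p,'w1.png')
spots(p,['rack','board1','case'])
rs=cams.regions_of(p,'board1')
for r in rs[:4]:
    c=np.argwhere(r['region']);print(r['p'],c.min(0),c.max(0),len(c))
E
```

```text
[0.5150786  0.1250456  0.30046103] [ 1.79982994e+02 -8.70476654e-03  9.21271044e+01] 0.5028535014989857 [-0.41273341 -0.03472866  0.24294585]
board1 0.84 [0.54  0.108 0.006] [275. 192.]
board1 0.82 [0.534 0.162 0.009] [310. 190.]
board1 0.77 [0.395 0.154 0.001] [309.  95.]
case 0.75 [ 0.528 -0.122  0.   ] [128. 178.]
0.83 [165 306] [242 320] 784
0.74 [ 51 294] [121 334] 668
```

View pics/w1.png

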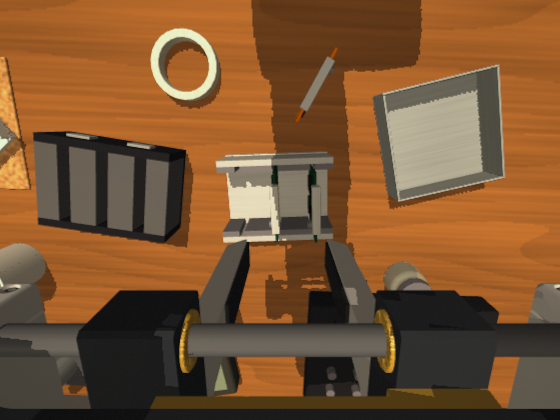

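```bash
python3 - <<'E'
from h import *
im=cv2.imread('pics/w1.png')[140:260,200:350]
cv2.imwrite('pics/w1c.png',cv2.resize(im,None,fx=5,fy=5,interpolation=cv2.INTER_CUBIC))
E
```

```text
(no output)
```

View pics/w1c.png

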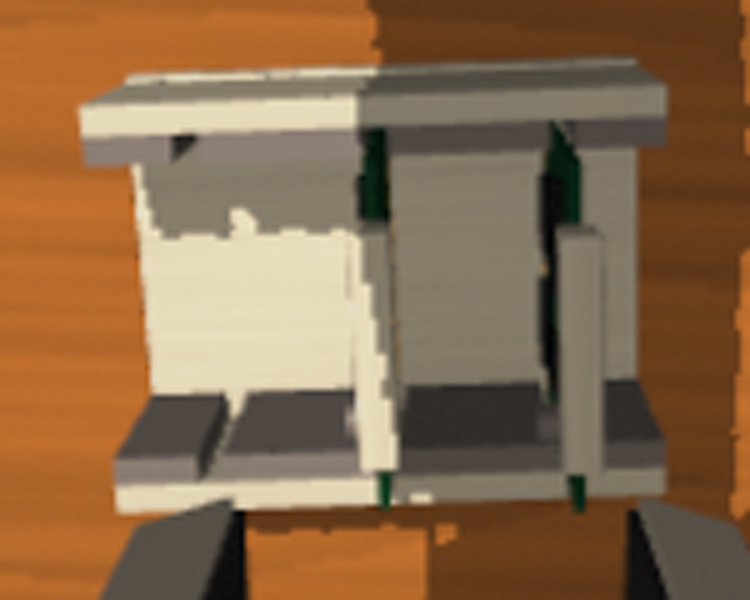

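```bash
python3 - <<'E'
from h import *
p=grab('wrist')
f=lambda u,v,z:ray(p,200+u/5,140+v/5,z)
for nm,c in dict(mid=[(360,234),(388,234),(360,468),(398,468)],left=[(562,238),(602,238),(562,470),(602,470)]).items():
    P=np.array([f(u,v,.122) for u,v in c]);print(nm,P.round(4)[:,:2].tolist(),P.mean(0).round(4), 'yaw',np.degrees(np.arctan2(*( (P[2]+P[3]-P[0]-P[1])[:2][::-1]))))
# rack top near/far edges
P=np.array([f(u,v,.07) for u,v in [(80,108),(667,85),(117,510),(667,492)]]);print(P.round(4))
print(P.mean(0))
for k in (-50,0,50):pass
E
```

```text
mid [[0.5094, 0.1076], [0.5092, 0.1141], [0.5676, 0.1088], [0.5673, 0.1181]] [0.5384 0.1122 0.122 ] yaw 2.6068977700367726
left [[0.5088, 0.155], [0.5084, 0.1644], [0.5664, 0.1582], [0.5661, 0.168]] [0.5374 0.1614 0.122 ] yaw 3.443345642839885
[[0.4886 0.0311 0.07  ]
 [0.4773 0.1849 0.07  ]
 [0.6012 0.0386 0.07  ]
 [0.5905 0.1934 0.07  ]]
[0.53939652 0.11200517 0.07      ]
```

drive_tool --moves '[0, 0, 0.015, 10, 18, -30, 45, 0, 0, 0.03, 21.5, 37, -60, 45, 0, 0, 0.03, 21.5, 37, -100, 45, 0, 0, 0.03, 21.5, 37, -130, 45, 0, 0, 0.03, 21.5, 37, -130, 45]'

```text
time_s: 4.25
eef_pos: [0.535, 0.1611, 0.1671]
tcp_rot: [-179.6, 0.0, 93.8]
force: [-0.7, 0.6, 0.8]
grip_width: 0.449
```

```bash
python3 - <<'E'
from h import *
s=telemetry.read_state();print(s['eef_pos'],s['tcp_rot'],s['grip_width'],s['force'])
p=grab('wrist');save(p,'w2.png')
s=telemetry.read_state();print(s['eef_pos'],s['tcp_rot'],s['grip_width'],s['force'])
spots(p,['board1'])
for X in [(.5374-.03,.1614-.002,.122),(.5374+.03,.1614+.002,.122)]: print(px(p,X))
E
```

```text
[0.53504388 0.16114532 0.16706964] [-1.79617365e+02  4.32645390e-02  9.37901534e+01] 0.44897595637504 [-0.72715501  0.61023273  0.78065788]
[0.53636344 0.16137764 0.16955695] [-1.79872571e+02  1.19823596e-02  9.37873413e+01] 0.45090303674863336 [ 0.63948284 -0.12578158  0.60276319]
board1 0.78 [0.538 0.162 0.007] [287. 199.]
board1 0.77 [0.396 0.153 0.   ] [288.  62.]
board1 0.74 [0.542 0.108 0.005] [239. 199.]
[286.23617852 193.60937318]
[286.41392312 267.98281362]
```

View pics/w2.png

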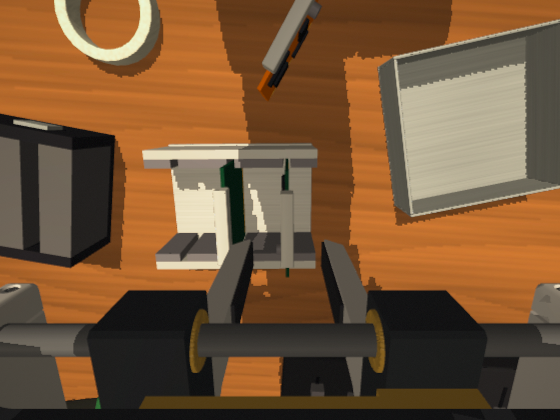

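The bar at (287,230) is centred between the fingers, and the left finger clears the neighbouring bar at (222,230). Descending and gripping.

drive_tool --moves '[0, 0, 0, 1, 0, -25, 45, 0, 0, 0, 1, 0, -50, 45, 0, 0, 0, 1, 0, -72, 45, 0, 0, 0, 1, 0, -72, 45, 0, 0, 0, 1, 0, -72, 45]'

```text
time_s: 4.97
eef_pos: [0.5393, 0.1618, 0.1007]
tcp_rot: [179.8, -0.0, 93.8]
force: [1.3, 1.5, -1.1]
grip_width: 0.452
```

drive_tool --moves '[0, 0, 0, 0, 0, 0, 0, 0, 0, 0, 0, 0, 0, 0, 0, 0, 0, 0, 0, 0, 0, 0, 0, 0, 0, 0, 0, 0, 0, 0, 0, 0, 0, 0, 0]' --squeeze 25

```text
time_s: 5.6
eef_pos: [0.5379, 0.1615, 0.0985]
tcp_rot: [180.0, -0.0, 93.8]
force: [-0.6, 0.3, 0.8]
grip_width: 0.102
```

```bash
python3 - <<'E'
from h import *
s=telemetry.read_state();print(s['eef_pos'],s['tcp_rot'],s['grip_width'],s['force'])
p=grab('wrist');save(p,'w3.png')
rs=cams.regions_of(p,'case');p2=grab('top');spots(p2,['case','dish','tin']);save(p2,'t3.png')
E
```

```text
[0.53794067 0.16154306 0.09849088] [ 1.79982894e+02 -3.55537181e-03  9.37931372e+01] 0.10226184030695605 [-0.55607614  0.27138847  0.81780373]
case 0.67 [ 0.533 -0.131  0.003] [324. 216.]
dish 0.58 [ 0.458 -0.366  0.008] [401. 242.]
tin 0.76 [0.445 0.333 0.002] [172. 241.]
tin 0.18 [ 0.535  0.106 -0.   ] [247. 214.]
tin 0.18 [ 0.411 -0.409  0.028] [416. 258.]
```

View pics/w3.png

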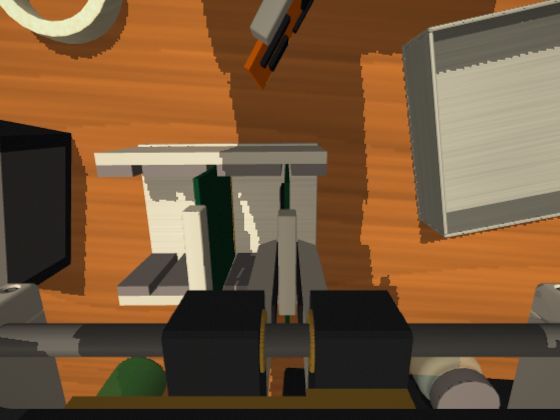

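drive_tool --moves '[0, 0, 0, 0, 0, 25, 0, 0, 0, 0, 0, 0, 60, 0, 0, 0, 0, 0, 0, 100, 0, 0, 0, 0, 0, 0, 150, 0, 0, 0, 0, 0, 0, 165, 0]'

```text
time_s: 6.52
eef_pos: [0.539, 0.1618, 0.2667]
tcp_rot: [179.7, -0.0, 93.8]
force: [0.3, 0.0, -0.9]
grip_width: 0.105
```

drive_tool --moves '[0, 0, -0.05, 0, -50, 0, 0, 0, 0, -0.1, 0, -110, 0, 0, 0, 0, -0.15, 0, -170, 0, 0, 0, 0, -0.2, 0, -230, 0, 0, 0, 0, -0.2, 0, -230, 0, 0]'

```text
time_s: 7.15
eef_pos: [0.5369, -0.0723, 0.2605]
tcp_rot: [-179.8, 0.0, 81.9]
force: [-0.2, -0.1, -0.7]
grip_width: 0.1
```

drive_tool --moves '[0, 0, 0, 0, 0, 0, 0, 0, 0, 0, 0, 0, 0, 0, 0, 0, 0, 0, 0, 0, 0, 0, 0, 0, 0, 0, 0, 0, 0, 0, 0, 0, 0, 0, 0]'

```text
time_s: 7.78
eef_pos: [0.5379, -0.068, 0.2634]
tcp_rot: [180.0, -0.0, 82.4]
force: [0.6, -0.6, -0.3]
grip_width: 0.105
```

```bash
python3 - <<'E'
from h import *
s=telemetry.read_state();print(s['eef_pos'],s['tcp_rot'],s['grip_width'],s['force'])
p=grab('wrist');save(p,'w4.png');spots(p,['case','board1'])
np.save('w4.npy',p['c2w'])
p2=grab('side');save(p2,'s4.png')
E
```

```text
[ 0.53789981 -0.06796957  0.26338468] [ 1.79989310e+02 -3.36681047e-03  8.23831673e+01] 0.10521000942120311 [ 0.56180139 -0.63885263 -0.32434298]
case 0.72 [ 0.528 -0.121 -0.002] [249. 178.]
case 0.64 [ 0.476 -0.344  0.007] [ 85. 164.]
board1 0.78 [ 0.534 -0.068  0.174] [285. 209.]
board1 0.74 [0.394 0.153 0.001] [441.  48.]
board1 0.6 [0.542 0.112 0.008] [414. 167.]
```

View pics/w4.png

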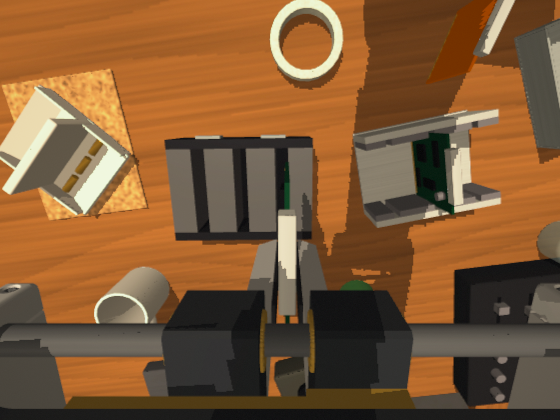

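View pics/s4.png

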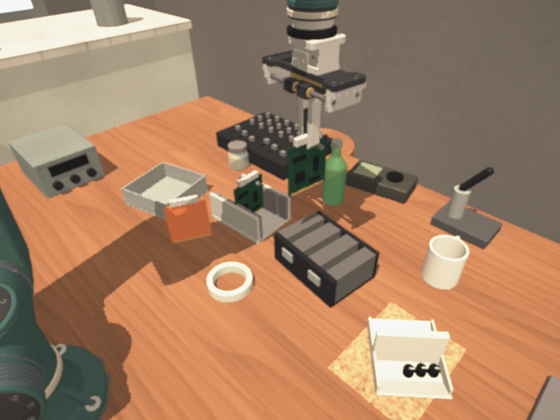

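```bash
python3 - <<'E'
from h import *
im=cv2.imread('pics/w4.png')[130:250,160:320]
cv2.imwrite('pics/w4c.png',cv2.resize(im,None,fx=5,fy=5,interpolation=cv2.INTER_CUBIC))
E
```

```text
(no output)
```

View pics/w4c.png

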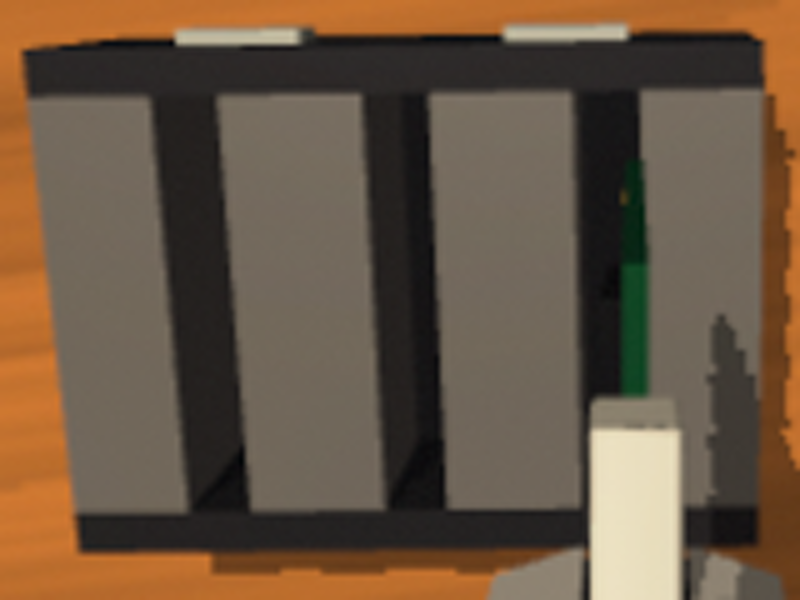

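```bash
python3 - <<'E'
from h import *
p=grab('wrist')
f=lambda u,v,z=.07:ray(p,160+u/5,130+v/5,z)[:2]
A=np.array([f(*c) for c in [(25,52),(763,40),(78,550),(757,543)]]);print(A.round(4),A.mean(0))
for nm,c in dict(m50=[(152,96),(216,96),(190,512),(248,512)],mid=[(364,94),(428,94),(388,510),(446,510)],p50=[(576,92),(640,92),(582,510),(642,510)]).items():
    P=np.array([f(*x) for x in c]);d=P[2]+P[3]-P[0]-P[1]
    print(nm,P.mean(0).round(4),'yaw',np.degrees(np.arctan2(d[1],d[0])).round(1),'len',np.linalg.norm(d)/2,'w',np.linalg.norm(P[1]-P[0]))
E
```

```text
[[ 0.4602 -0.2015]
 [ 0.4809 -0.0294]
 [ 0.5838 -0.2178]
 [ 0.6054 -0.0451]] [ 0.53258626 -0.12345529]
m50 [ 0.5269 -0.1733] yaw -7.3 len 0.10420612072154059 w 0.015147759675017778
mid [ 0.5332 -0.1233] yaw -7.1 len 0.10414217842047718 w 0.015144634230015108
p50 [ 0.5397 -0.0739] yaw -7.4 len 0.10461000007319468 w 0.015141509944877637
```

The case shows three dark slots at crop columns ~184, 396 and 608, all with yaw about -7.2°, so the bar lines up with the right-hand slot. I'll lower it into that one (+50).

drive_tool --moves '[0, 0, 0.006, 1, -3, 0, 0, 0, 0, 0.006, 2, -6, -25, 0, 0, 0, 0.006, 2, -6, -60, 0, 0, 0, 0.006, 2, -6, -90, 0, 0, 0, 0.006, 2, -6, -90, 0]'

```text
time_s: 8.65
eef_pos: [0.5381, -0.0743, 0.1702]
tcp_rot: [-179.6, -0.0, 82.7]
force: [0.2, 0.7, -0.5]
grip_width: 0.104
```

```bash
python3 - <<'E'
from h import *
s=telemetry.read_state();print(s['eef_pos'],s['tcp_rot'],s['grip_width'],s['force'])
p=grab('wrist');save(p,'w5.png',(150,120,430,330),2.8)
p=grab('side');save(p,'s5.png',(220,100,440,320),2.7)
s=telemetry.read_state();print(s['eef_pos'],s['tcp_rot'],s['grip_width'],s['force'])
E
```

```text
[ 0.53805486 -0.07426698  0.17024846] [-1.79630856e+02 -4.39200569e-02  8.26681281e+01] 0.10402439663618597 [ 0.23706837  0.67870387 -0.53854257]
[ 0.54020854 -0.07472763  0.17417742] [1.79948929e+02 2.84288075e-03 8.26694590e+01] 0.10649003947831978 [0.20822254 0.41839112 0.06422436]
```

View pics/w5.png

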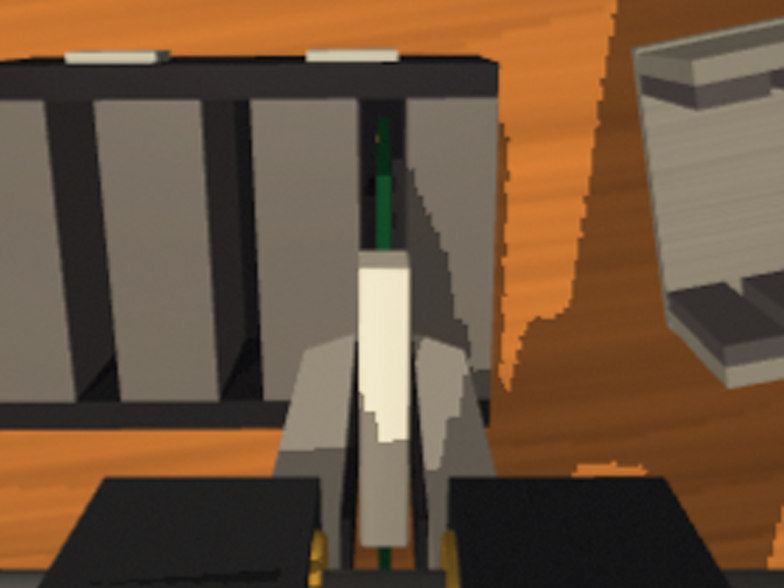

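View pics/s5.png

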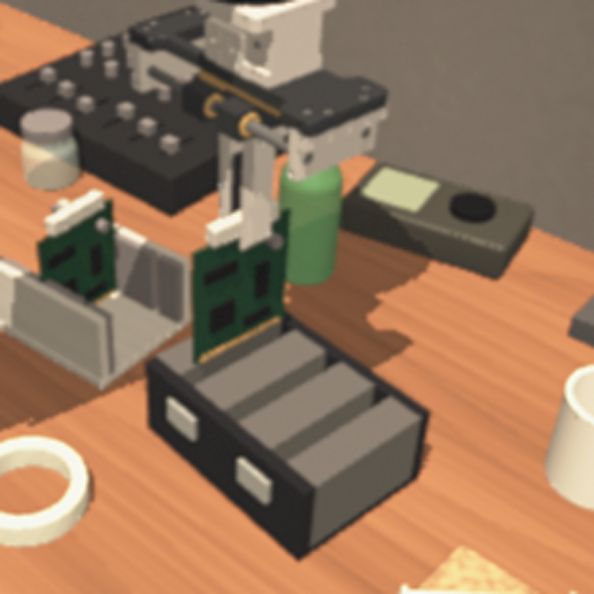

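The plate (crop 384) is centred over the slot (360–405), just above the foam. Lowering it.

drive_tool --moves '[0, 0, 0, 0, 0, -20, 0, 0, 0, 0, 0, 0, -42, 0, 0, 0, 0, 0, 0, -60, 0, 0, 0, 0, 0, 0, -70, 0, 0, 0, 0, 0, 0, -70, 0]'

```text
time_s: 9.38
eef_pos: [0.5397, -0.0744, 0.103]
tcp_rot: [-180.0, -0.0, 82.7]
force: [0.4, -0.8, -0.4]
grip_width: 0.102
```

drive_tool --moves '[0, 0, 0, 0, 0, 0, 0, 0, 0, 0, 0, 0, -2, 0, 0, 0, 0, 0, 0, -2, 25, 0, 0, 0, 0, 0, -2, 45, 0, 0, 0, 0, 0, -2, 45]'

```text
time_s: 10.0
eef_pos: [0.54, -0.0745, 0.1015]
tcp_rot: [180.0, -0.0, 82.7]
force: [0.3, -0.7, 0.2]
grip_width: 0.386
```

```bash
python3 - <<'E'
from h import *
s=telemetry.read_state();print(s['eef_pos'],s['tcp_rot'],s['grip_width'],s['force'])
p=grab('side');save(p,'s6.png',(220,100,440,320),2.7);spots(p,['board1'])
E
```

```text
[ 0.53997822 -0.07448056  0.10153564] [ 1.79973850e+02 -3.43049263e-03  8.26776218e+01] 0.38643988238361116 [ 0.2702814  -0.67741818  0.17764164]
board1 0.71 [0.538 0.108 0.008] [251. 216.]
board1 0.58 [0.392 0.156 0.001] [190. 238.]
```

View pics/s6.png

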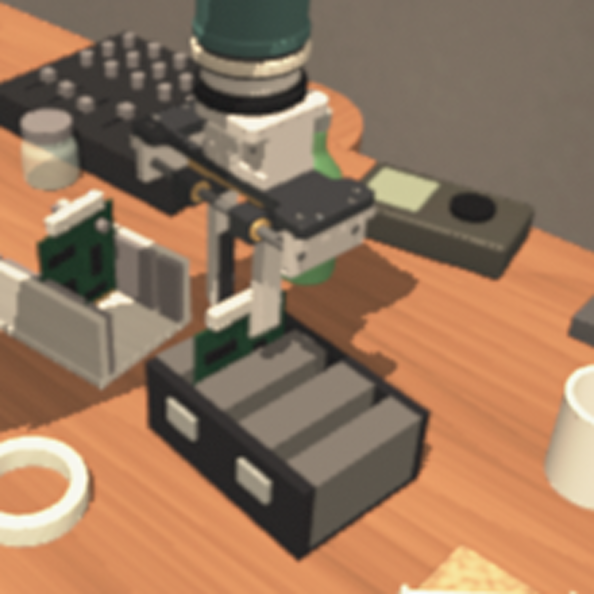

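The board is seated in the slot (crop 240,330). Next is the middle board.

drive_tool --moves '[0, 0, 0, 0, 0, 30, 45, 0, 0, 0, 0, 0, 75, 45, 0, 0, 0.07, 0, 50, 110, 45, 0, 0, 0.14, -1, 110, 110, 45, 0, 0, 0.193, -1, 165, 110, 45]'

```text
time_s: 10.72
eef_pos: [0.5391, 0.0921, 0.2123]
tcp_rot: [179.9, -0.0, 93.8]
force: [-0.1, 0.5, -0.2]
grip_width: 0.454
```

drive_tool --moves '[0, 0, 0, 0, 15, 0, 45, 0, 0, 0, 0, 21, -20, 45, 0, 0, 0, 0, 21, -40, 45, 0, 0, 0, 0, 21, -40, 45, 0, 0, 0, 0, 21, -40, 45]'

```text
time_s: 11.35
eef_pos: [0.5393, 0.1109, 0.172]
tcp_rot: [179.9, 0.0, 93.7]
force: [0.8, -0.3, -0.4]
grip_width: 0.452
```

```bash
python3 - <<'E'
from h import *
s=telemetry.read_state();print(s['eef_pos'],s['tcp_rot'],s['grip_width'],s['force'])
p=grab('wrist');save(p,'w7.png')
spots(p,['board1','case'])
E
```

```text
[0.53930365 0.11085571 0.17202286] [1.79947387e+02 1.08444455e-02 9.36688398e+01] 0.45245041603234376 [ 0.80767501 -0.30582204 -0.36503279]
board1 0.7 [0.543 0.11  0.009] [285. 198.]
board1 0.65 [ 0.397  0.156 -0.002] [337.  63.]
board1 0.55 [0.54 0.11 0.  ] [285. 193.]
```

View pics/w7.png

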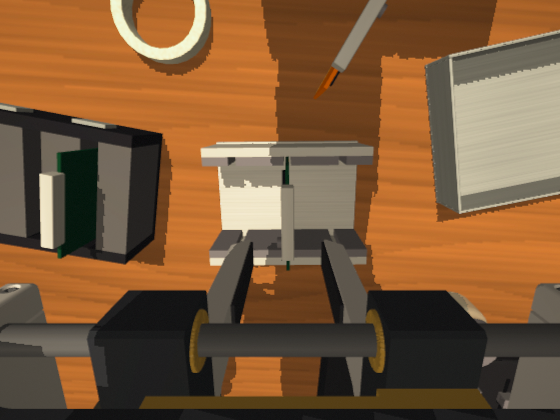

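The second bar (287,222) is centred between the fingers, and the first board stands in the case (55,205).

drive_tool --moves '[0, 0, 0, 0, 0.5, -30, 45, 0, 0, 0, -0.5, 0.5, -55, 45, 0, 0, 0, -0.5, 0.5, -73.5, 45, 0, 0, 0, -0.5, 0.5, -73.5, 45, 0, 0, 0, -0.5, 0.5, -73.5, 20]'

```text
time_s: 12.12
eef_pos: [0.5392, 0.1121, 0.099]
tcp_rot: [179.9, -0.0, 93.7]
force: [0.3, 0.3, -0.6]
grip_width: 0.376
```

drive_tool --moves '[0, 0, 0, 0, 0, 0, 0, 0, 0, 0, 0, 0, 0, 0, 0, 0, 0, 0, 0, 0, 0, 0, 0, 0, 0, 0, 0, 0, 0, 0, 0, 0, 0, 0, 0]'

```text
time_s: 12.75
eef_pos: [0.5388, 0.112, 0.0984]
tcp_rot: [179.9, 0.0, 93.7]
force: [-1.3, -1.6, 3.0]
grip_width: 0.106
```

drive_tool --moves '[0, 0, 0, 0, 0, 25, 0, 0, 0, 0, 0, 0, 60, 0, 0, 0, 0, 0, 0, 105, 0, 0, 0, 0, 0, 0, 150, 0, 0, 0, 0, 0, 0, 165, 0]'

```text
time_s: 13.38
eef_pos: [0.5393, 0.1122, 0.2657]
tcp_rot: [179.7, -0.0, 93.7]
force: [0.3, -0.7, -0.8]
grip_width: 0.107
```

```bash
python3 - <<'E'
from h import *
s=telemetry.read_state();print(s['eef_pos'],s['tcp_rot'],s['grip_width'],s['force'])
E
```

```text
[0.53930597 0.11224958 0.2656578 ] [ 1.79722848e+02 -2.74486277e-02  9.37400319e+01] 0.10665042825899242 [ 0.29825577 -0.69810255 -0.80780048]
```

drive_tool --moves '[0, 0, -0.05, -3, -60, 0, 0, 0, 0, -0.1, -6, -120, 0, 0, 0, 0, -0.15, -9, -180, 0, 0, 0, 0, -0.19, -12, -240, 0, 0, 0, 0, -0.19, -12, -285.5, 0, 0]'

```text
time_s: 14.0
eef_pos: [0.5252, -0.1755, 0.2603]
tcp_rot: [-179.8, -0.1, 82.8]
force: [0.0, -0.2, -0.2]
grip_width: 0.103
```

drive_tool --moves '[0, 0, 0, 0, 0, 0, 0, 0, 0, 0, 0, 0, -30, 0, 0, 0, 0, 0, 0, -60, 0, 0, 0, 0, 0, 0, -85, 0, 0, 0, 0, 0, 0, -85, 0]'

```text
time_s: 14.62
eef_pos: [0.5245, -0.1714, 0.1739]
tcp_rot: [-179.6, -0.2, 82.9]
force: [-1.3, 0.0, -0.8]
grip_width: 0.103
```

```bash
python3 - <<'E'
from h import *
p=grab('wrist');save(p,'w8.png',(150,120,430,330),2.8)
s=telemetry.read_state();print(s['eef_pos'],s['tcp_rot'],s['grip_width'],s['force'])
E
```

```text
[ 0.52555311 -0.17207255  0.17609691] [-1.79793069e+02 -9.18259983e-02  8.29174435e+01] 0.1030227668891167 [-0.50263794  1.00662341  0.19356513]
```

View pics/w8.png

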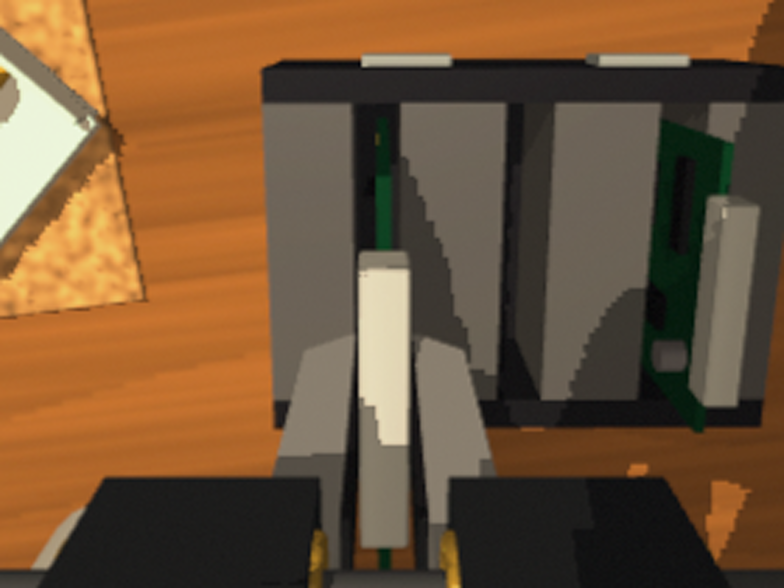

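The plate (384) is over the slot (357–400), a touch to the right. I'll shift about 1 mm and lower it.

drive_tool --moves '[0, 0, 0, 0.5, -1, -20, 0, 0, 0, 0, 0.5, -1, -42, 0, 0, 0, 0, 0.5, -1, -62, 0, 0, 0, 0, 0.5, -1, -74, 0, 0, 0, 0, 0.5, -1, -75, 0]'

```text
time_s: 15.3
eef_pos: [0.5269, -0.1742, 0.1027]
tcp_rot: [-180.0, -0.0, 82.9]
force: [-0.1, 0.3, -1.0]
grip_width: 0.104
```

drive_tool --moves '[0, 0, 0, 0, 0, 0, 0, 0, 0, 0, 0, 0, 0, 20, 0, 0, 0, 0, 0, 0, 45, 0, 0, 0, 0, 0, 0, 45, 0, 0, 0, 0, 0, 20, 45]'

```text
time_s: 15.92
eef_pos: [0.5256, -0.1739, 0.1212]
tcp_rot: [-179.8, -0.1, 82.8]
force: [-0.9, 0.4, -0.1]
grip_width: 0.446
```

drive_tool --moves '[0, 0, 0, 0, 0, 50, 45, 0, 0, 0, 0, 0, 100, 45, 0, 0, 0, -20, -30, 150, 60, 0, 0, 0, -40, -60, 170, 80, 0, 0, 0, -60, -90, 170, 80]'

```text
time_s: 16.55
eef_pos: [0.4671, -0.2658, 0.2961]
tcp_rot: [179.7, 0.2, 82.9]
force: [0.9, 0.6, -0.4]
grip_width: 0.734
```

```bash
python3 - <<'E'
from h import *
s=telemetry.read_state();print(s['eef_pos'],s['tcp_rot'],s['grip_width'],s['force'])
p=grab('side');save(p,'s9.png',(200,90,480,410),1.8);spots(p,['board1','dish','dish_lip'])
p=grab('top');spots(p,['board1','dish','dish_lip','tin','mat'])
p=grab('wrist');save(p,'w9.png');spots(p,['board1','dish','dish_lip','mat'])
E
```

```text
[ 0.46706952 -0.26576749  0.29609334] [1.79696377e+02 1.61989434e-01 8.28779607e+01] 0.7335288140097475 [ 0.85090454  0.63470687 -0.37932287]
board1 0.58 [ 0.39   0.156 -0.   ] [190. 239.]
board1 0.55 [ 0.527 -0.176  0.009] [341. 278.]
dish 0.84 [ 0.458 -0.358  0.007] [403. 358.]
dish_lip 0.69 [ 0.406 -0.406  0.022] [414. 395.]
board1 0.54 [ 0.53  -0.181  0.008] [340. 217.]
board1 0.53 [ 0.538 -0.073  0.008] [305. 214.]
board1 0.47 [ 0.393  0.148 -0.003] [232. 260.]
board1 0.39 [0.54  0.107 0.003] [247. 212.]
dish 0.82 [ 0.459 -0.362  0.005] [399. 242.]
dish 0.39 [ 0.529 -0.179  0.009] [340. 217.]
dish_lip 0.87 [ 0.413 -0.409  0.024] [416. 257.]
dish_lip 0.53 [0.68  0.315 0.003] [181. 166.]
dish_lip 0.47 [0.536 0.109 0.003] [246. 213.]
tin 0.78 [0.444 0.333 0.003] [172. 242.]
tin 0.6 [ 0.411 -0.407  0.023] [415. 258.]
tin 0.27 [0.536 0.11  0.002] [246. 213.]
mat 0.95 [ 0.455 -0.357  0.004] [397. 243.]
board1 0.75 [ 0.539 -0.073  0.008] [414. 208.]
dish 0.66 [ 0.459 -0.357 -0.001] [225. 179.]
dish 0.21 [ 0.538 -0.071  0.006] [415. 207.]
dish_lip 0.85 [ 0.41  -0.402  0.024] [185. 152.]
```

View pics/s9.png

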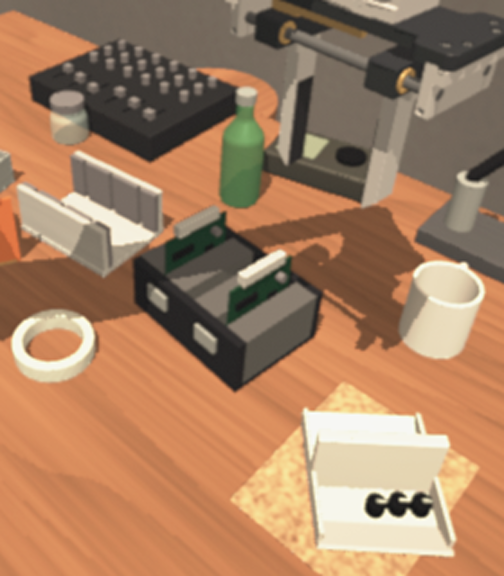

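View pics/w9.png

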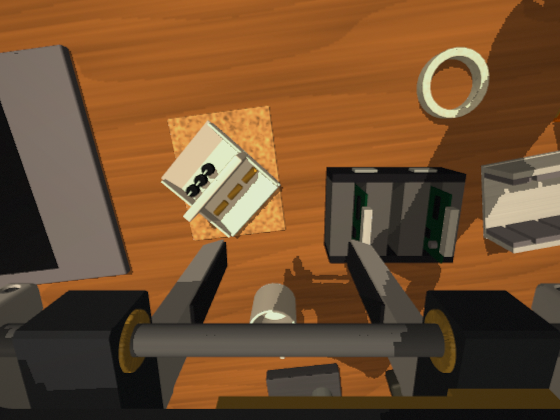

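Both boards stand in the case (side crop 195,235 and 262,283). Next I'll turn over the dish handle.

drive_tool --moves '[0, 0, -0.15, -2, -25, -20, 60, 0, 0, -0.3, -5, -50, -40, 60, 0, 0, -0.45, -9, -75, -60, 60, 0, 0, -0.6, -9, -95, -76, 60, 0, 0, -0.73, -9, -95, -76, 60]'

```text
time_s: 17.92
eef_pos: [0.4568, -0.3602, 0.2142]
tcp_rot: [-179.8, 0.0, 40.7]
force: [-0.0, 0.2, -0.2]
grip_width: 0.601
```

drive_tool --moves '[0, 0, 0, 0, 0, 0, 60, 0, 0, 0, 0, 0, 0, 60, 0, 0, 0, 0, 0, 0, 60, 0, 0, 0, 0, 0, 0, 60, 0, 0, 0, 0, 0, 0, 60]'

```text
time_s: 18.55
eef_pos: [0.4579, -0.3594, 0.217]
tcp_rot: [180.0, -0.0, 41.1]
force: [0.8, 0.1, -0.1]
grip_width: 0.6
```

```bash
python3 - <<'E'
from h import *
s=telemetry.read_state();print(s['eef_pos'],s['tcp_rot'],s['joint_positions'].round(1),s['force'])
p=grab('wrist');save(p,'w10.png');spots(p,['dish','dish_lip','mat','knob1','spacer1'])
E
```

```text
[ 0.45792399 -0.35936033  0.21695771] [ 1.79983272e+02 -5.83270025e-03  4.10513585e+01] [-43.7   9.   72.8   0.   98.2 -84.8] [ 0.81998477  0.12795965 -0.08014303]
dish 0.95 [ 0.457 -0.358  0.003] [287. 186.]
dish_lip 0.89 [ 0.409 -0.404  0.023] [232. 191.]
mat 0.4 [ 0.475 -0.344  0.01 ] [304. 188.]
mat 0.37 [ 0.452 -0.391  0.009] [266. 203.]
knob1 0.59 [ 0.453 -0.389  0.005] [268. 202.]
knob1 0.49 [ 0.436 -0.375  0.016] [265. 187.]
spacer1 0.66 [ 0.498 -0.372  0.01 ] [303. 215.]
spacer1 0.52 [ 0.477 -0.344  0.006] [305. 188.]
spacer1 0.47 [ 0.454 -0.319  0.009] [305. 162.]
```

View pics/w10.png

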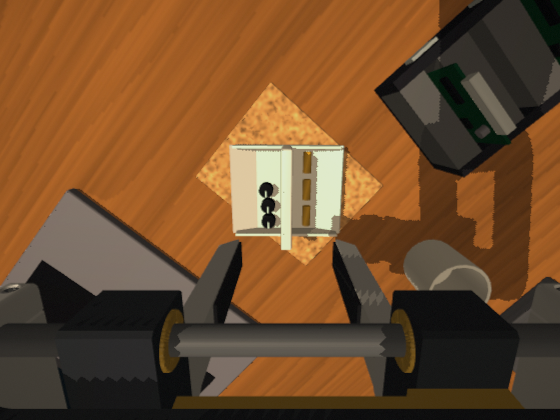

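```bash
python3 - <<'E'
from h import *
p=grab('wrist')
im=cv2.cvtColor(p['image'],cv2.COLOR_RGB2BGR)[130:270,200:380]
cv2.imwrite('pics/w10c.png',cv2.resize(im,None,fx=4.4,fy=4.2,interpolation=cv2.INTER_CUBIC))
for u,v in [(282,147),(292,147),(282,250),(292,250)]: print(ray(p,u,v,.079).round(4))
E
```

```text
[ 0.4182 -0.3199  0.079 ]
[ 0.4258 -0.3133  0.079 ]
[ 0.4909 -0.4043  0.079 ]
[ 0.4992 -0.3971  0.079 ]
```

View pics/w10c.png

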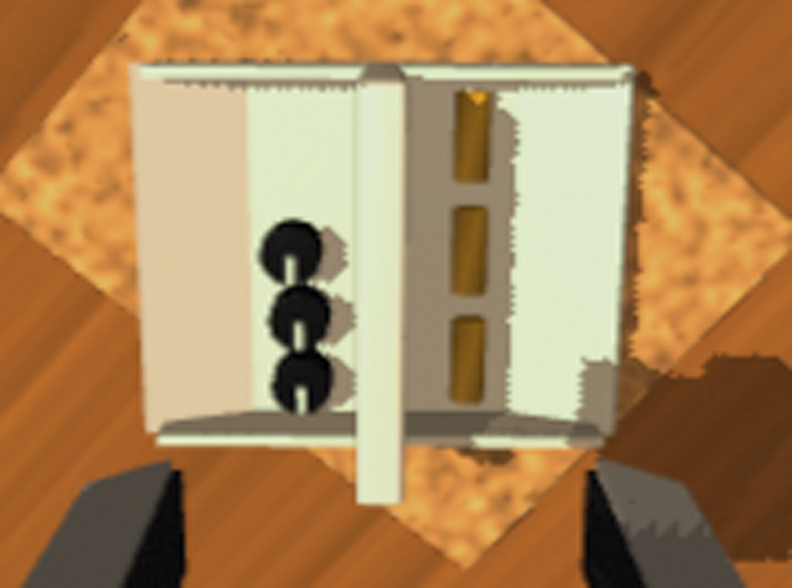

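The handle (crop 380,290) is centred between the fingers, with 3 knobs on its left and 3 spacers on its right. Descending to grip.

drive_tool --moves '[0, 0, 0, 0, 0, -50, 60, 0, 0, 0, 0, 0, -100, 60, 0, 0, 0, 0, 0, -140, 60, 0, 0, 0, 0, 0, -166, 60, 0, 0, 0, 0, 0, -168, 60]'

```text
time_s: 19.52
eef_pos: [0.4564, -0.3581, 0.0461]
tcp_rot: [-179.7, 0.0, 41.0]
force: [-0.4, -0.2, -0.3]
grip_width: 0.603
```

drive_tool --moves '[0, 0, 0, 0, 0, 0, 60, 0, 0, 0, 0, 0, 0, 0, 0, 0, 0, 0, 0, 0, 0, 0, 0, 0, 0, 0, 0, 0, 0, 0, 0, 0, 0, 0, 0]' --squeeze 45

```text
time_s: 20.15
eef_pos: [0.4579, -0.3595, 0.049]
tcp_rot: [180.0, -0.0, 41.0]
force: [-0.1, 0.4, -0.4]
grip_width: 0.208
```

drive_tool --moves '[0, 0, 0, 0, 0, 0, 0, 0, 0, 0, 0, 0, 5, 0, 0, 0, 0, 0, 0, 15, 0, 0, 0, 0, 0, 0, 30, 0, 0, 0, 0, 0, 0, 45, 0]'

```text
time_s: 20.78
eef_pos: [0.4581, -0.3596, 0.0952]
tcp_rot: [179.9, -0.0, 41.0]
force: [0.3, -0.5, -3.1]
grip_width: 0.124
```

```bash
python3 - <<'E'
from h import *
s=telemetry.read_state();print(s['eef_pos'],s['tcp_rot'],s['grip_width'],s['force'])
p=grab('side');save(p,'s11.png');spots(p,['dish','tin'])
E
```

```text
[ 0.45807645 -0.3596379   0.09523712] [ 1.79948881e+02 -1.03119635e-02  4.10284519e+01] 0.12383090867570941 [ 0.26655598 -0.46790164 -3.14540508]
dish 0.76 [ 0.458 -0.359  0.052] [408. 342.]
tin 0.81 [0.467 0.361 0.004] [169. 189.]
tin 0.41 [0.737 0.015 0.003] [333. 199.]
```

View pics/s11.png

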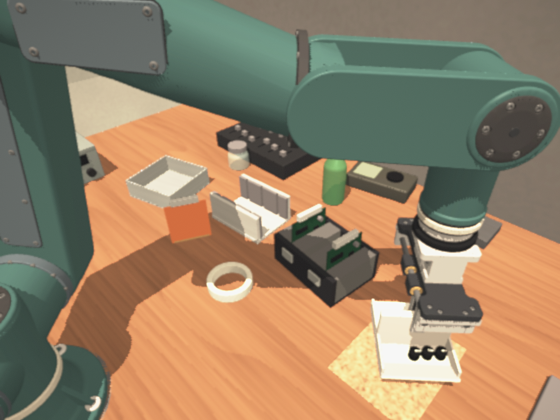

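The dish is held level at z ≈ 0.05, and the tin has been knocked to about (0.467, 0.361). I'll re-measure it when closer; lifting and carrying now.

drive_tool --moves '[0, 0, 0, 0, 0, 20, 0, 0, 0, 0, 0, 0, 50, 0, 0, 0, 0, 0, 0, 85, 0, 0, 0, 0, 0, 15, 120, 0, 0, 0, 0, 0, 40, 145, 0]'

```text
time_s: 21.55
eef_pos: [0.4578, -0.3197, 0.24]
tcp_rot: [179.9, -0.0, 41.0]
force: [0.6, -0.1, -3.2]
grip_width: 0.124
```

drive_tool --moves '[0, 0, 0, 0, 35, 0, 0, 0, 0, 0, 0, 75, 0, 0, 0, 0, 0, 0, 115, 0, 0, 0, 0, 0, 0, 155, 0, 0, 0, 0, 0, 0, 195, 0, 0]'

```text
time_s: 22.18
eef_pos: [0.4574, -0.1231, 0.2383]
tcp_rot: [-180.0, 0.0, 41.0]
force: [-0.2, 0.4, -3.6]
grip_width: 0.122
```

drive_tool --moves '[0, 0, 0, 0, 40, 0, 0, 0, 0, 0, 0, 80, 0, 0, 0, 0, 0, 0, 120, 0, 0, 0, 0, 0, 0, 160, 0, 0, 0, 0, 0, 0, 200, 0, 0]'

```text
time_s: 22.8
eef_pos: [0.4574, 0.0768, 0.2384]
tcp_rot: [-180.0, 0.0, 41.0]
force: [0.5, 0.7, -3.5]
grip_width: 0.128
```

drive_tool --moves '[0, 0, 0, 4, 40, 0, 0, 0, 0, 0, 10, 80, 0, 0, 0, 0, 0, 18, 120, 0, 0, 0, 0, 0, 26, 155, 0, 0, 0, 0, 0, 34, 185, 0, 0]'

```text
time_s: 23.42
eef_pos: [0.4916, 0.2619, 0.2381]
tcp_rot: [-180.0, 0.1, 41.1]
force: [0.9, 0.3, -2.2]
grip_width: 0.123
```

drive_tool --moves '[0, 0, 0, 4, 25, 0, 0, 0, 0, 0, 8, 45, 0, 0, 0, 0, 0, 12, 60, 0, 0, 0, 0, 0, 14, 68, 0, 0, 0, 0, 0, 15, 70, 0, 0]'

```text
time_s: 24.05
eef_pos: [0.507, 0.3306, 0.2387]
tcp_rot: [180.0, 0.0, 41.0]
force: [0.6, -0.6, -2.6]
grip_width: 0.129
```

```bash
python3 - <<'E'
from h import *
s=telemetry.read_state();print(s['eef_pos'],s['tcp_rot'],s['joint_positions'].round(1),s['grip_width'],s['force'])
p=grab('side');save(p,'s12.png');spots(p,['dish','tin'])
p=grab('top');save(p,'t12.png');spots(p,['dish','tin'])
p=grab('wrist');save(p,'w12.png');spots(p,['dish','tin','dish_lip'])
E
```

```text
[0.50697447 0.33055524 0.23868734] [1.79987714e+02 2.20194125e-02 4.10213914e+01] [ 27.7  11.9  67.   -0.  101.1 -13.3] 0.1288510280928413 [ 0.63946662 -0.62252763 -2.64993571]
tin 0.77 [0.467 0.36  0.003] [170. 189.]
tin 0.69 [0.504 0.295 0.201] [182. 124.]
dish 0.95 [0.505 0.327 0.194] [162. 215.]
tin 0.66 [0.47  0.363 0.001] [162. 233.]
tin 0.5 [ 0.459 -0.358  0.002] [398. 242.]
dish 0.74 [0.508 0.331 0.194] [287. 230.]
tin 0.72 [ 0.471  0.363 -0.002] [282. 147.]
dish_lip 0.62 [0.459 0.287 0.212] [194. 239.]
```

View pics/s12.png

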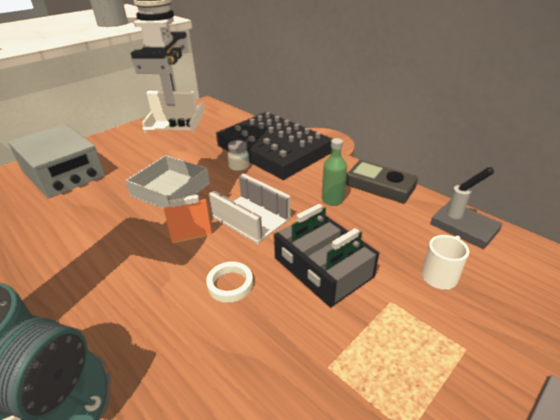

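View pics/w12.png

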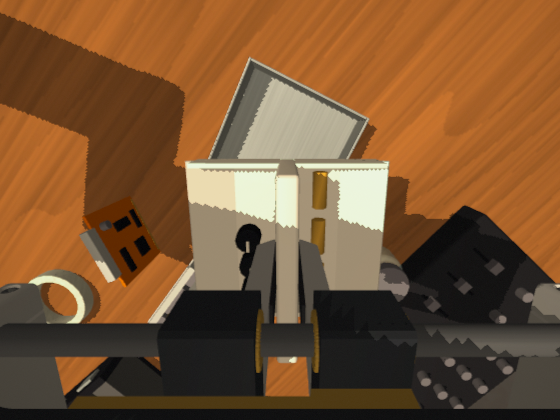

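The tin is now at (0.469, 0.362) and the dish hangs level with its contents in place. I'll move it to the tipping position, then tip.

drive_tool --moves '[0, 0, 0, 1, 15, -10, 0, 0, 0, 0, 3, 40, -30, 0, 0, 0, 0, 5, 65, -50, 0, 0, 0, 0, 6, 82, -64, 0, 0, 0, 0, 6, 90, -69, 0]'

```text
time_s: 25.18
eef_pos: [0.512, 0.4214, 0.1676]
tcp_rot: [-180.0, 0.2, 41.1]
force: [-0.1, 0.1, -2.7]
grip_width: 0.124
```

```bash
python3 - <<'E'
from h import *
s=telemetry.read_state();print(s['eef_pos'],s['tcp_rot'],s['joint_positions'].round(1),s['grip_width'],s['force'])
p=grab('top');save(p,'t13.png',(100,150,300,300),4);spots(p,['dish','tin','dish_lip'])
P0=np.array([.513,.420,.170]);d=np.array([-.755,-.656,0]);z=np.array([0,0,1.])
O=P0-.045*z
for t in (10,20,30,40,45,50,55,60):
    a=np.radians(t);oz=O+z*(-.010*max(0,(t-30)/25) )
    T=oz+.045*(np.sin(a)*d+np.cos(a)*z); print(t,(a*np.array([.656,-.755,0])).round(3),((T-P0)*1000).round(1))
E
```

```text
[0.51202445 0.42140462 0.16757681] [-1.79980394e+02  1.76854816e-01  4.10890952e+01] [34.6 20.2 64.7 -0.  95.3 -6.5] 0.12386013053523787 [-0.06492565  0.12950511 -2.69443273]
dish 0.77 [0.514 0.417 0.125] [135. 214.]
tin 0.83 [0.476 0.359 0.003] [164. 231.]
tin 0.65 [0.737 0.009 0.   ] [280. 150.]
dish_lip 0.84 [0.465 0.37  0.142] [149. 231.]
dish_lip 0.27 [ 0.675 -0.314  0.004] [383. 172.]
10 [ 0.114 -0.132  0.   ] [-5.9 -5.1 -0.7]
20 [ 0.229 -0.264  0.   ] [-11.6 -10.1  -2.7]
30 [ 0.343 -0.395  0.   ] [-17.  -14.8  -6. ]
40 [ 0.458 -0.527  0.   ] [-21.8 -19.  -14.5]
45 [ 0.515 -0.593  0.   ] [-24.  -20.9 -19.2]
50 [ 0.572 -0.659  0.   ] [-26.  -22.6 -24.1]
55 [ 0.63  -0.725  0.   ] [-27.8 -24.2 -29.2]
60 [ 0.687 -0.791  0.   ] [-29.4 -25.6 -34.5]
```

View pics/t13.png

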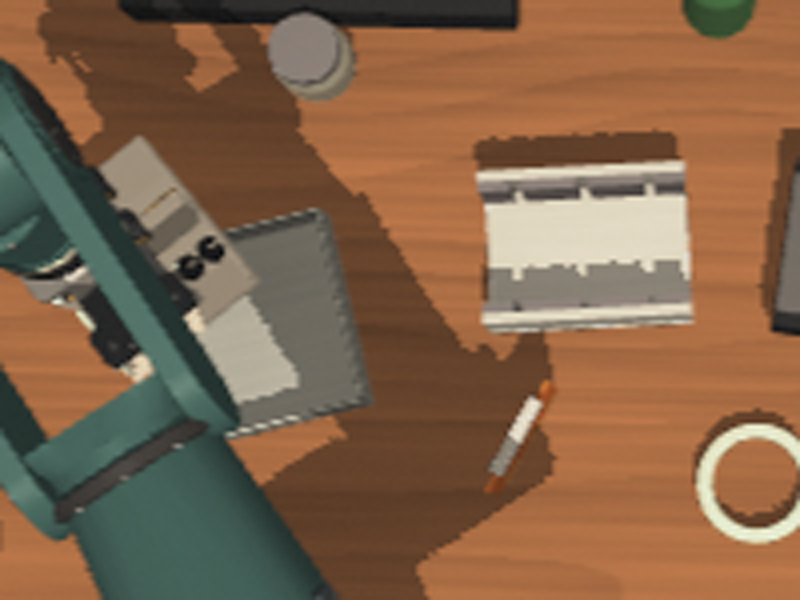

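drive_tool --moves '[0.057, -0.066, 0, -3, -2.5, 0, 0, 0.114, -0.132, 0, -6, -5, -1, 0, 0.2, -0.23, 0, -10, -9, -2, 0, 0.27, -0.31, 0, -13.5, -12, -4, 0, 0.343, -0.395, 0, -17, -15, -6, 0]'

```text
time_s: 26.0
eef_pos: [0.4961, 0.4045, 0.1659]
tcp_rot: [179.9, -30.3, 41.0]
force: [-0.3, -0.1, -2.6]
grip_width: 0.128
```

```bash
python3 - <<'E'
from h import *
s=telemetry.read_state();print(s['eef_pos'],s['tcp_rot'],s['joint_positions'].round(1),s['grip_width'],s['force'])
T=T_tool(s);print(np.degrees(np.arccos(-T[2,2])),T[:3,2])
p=grab('side');save(p,'s14.png',(90,70,260,240),3.4);spots(p,['dish','tin','dish_lip','spacer1'])
E
```

```text
[0.49607355 0.40452699 0.1659194 ] [179.9005202  -30.29654182  41.00211455] [ 31.6  -4.2  97.8   5.6  56.6 -11.2] 0.1277308099047995 [-0.26906788 -0.05909517 -2.63231069]
30.296689633558124 [ 0.38185884  0.32966894 -0.8634247 ]
dish 0.98 [0.513 0.42  0.128] [163. 135.]
tin 0.57 [0.471 0.357 0.003] [172. 189.]
dish_lip 0.78 [0.458 0.373 0.112] [156. 153.]
```

View pics/s14.png

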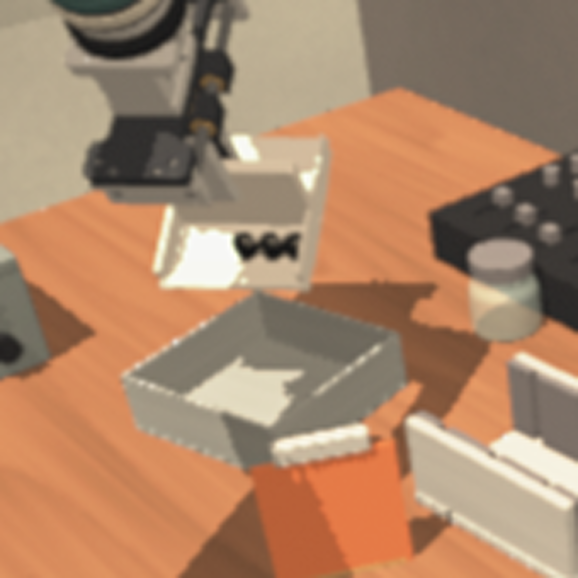

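The dish is tipped 30° with the knobs against its lip, and the lip is over the tin. Continuing slowly to 50°.

drive_tool --moves '[0.057, -0.066, 0, -2.5, -2, -4, 0, 0.114, -0.132, 0, -5, -4, -8.5, 0, 0.172, -0.198, 0, -7, -6, -13, 0, 0.229, -0.264, 0, -9, -8, -18, 0, 0.229, -0.264, 0, -9, -8, -18, 0]'

```text
time_s: 26.88
eef_pos: [0.4862, 0.3972, 0.144]
tcp_rot: [-180.0, -49.7, 41.0]
force: [-0.3, 0.1, -3.3]
grip_width: 0.121
```

```bash
python3 - <<'E'
from h import *
s=telemetry.read_state()
T=T_tool(s);print(s['eef_pos'],np.degrees(np.arccos(-T[2,2])),s['joint_positions'].round(1),s['force'])
p=grab('side');save(p,'s15.png',(90,70,260,240),3.4);spots(p,['dish','tin','dish_lip','knob1'])
E
```

```text
[0.48618483 0.39720589 0.14398643] 49.71798617810848 [ 28.9 -13.5 117.5  19.7  28.4 -25.4] [-0.26559596  0.0934714  -3.27722726]
dish 0.88 [0.511 0.42  0.115] [164. 139.]
dish 0.45 [ 0.531 -0.129  0.003] [324. 267.]
tin 0.62 [0.473 0.359 0.003] [172. 189.]
dish_lip 0.89 [0.468 0.38  0.075] [161. 163.]
knob1 0.59 [0.468 0.352 0.04 ] [169. 179.]
knob1 0.55 [0.736 0.017 0.005] [332. 197.]
knob1 0.47 [0.481 0.34  0.032] [176. 181.]
knob1 0.43 [0.455 0.369 0.033] [162. 181.]
```

View pics/s15.png

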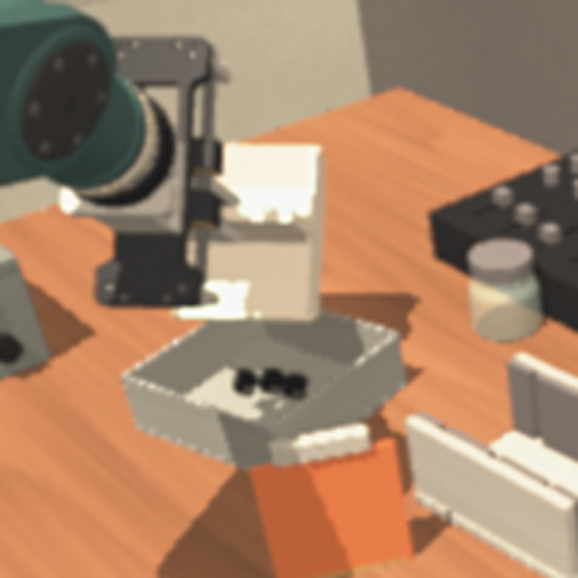

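All three knobs have left the dish and are over the tin floor (crop 245–295,380). I'll wait, then tilt back.

drive_tool --moves '[0, 0, 0, 0, 0, 0, 0, 0, 0, 0, 0, 0, 0, 0, 0, 0, 0, 0, 0, 0, 0, 0, 0, 0, 0, 0, 0, 0, 0, 0, 0, 0, 0, 0, 0]'

```text
time_s: 27.75
eef_pos: [0.4868, 0.3975, 0.1457]
tcp_rot: [179.9, -50.0, 41.1]
force: [-0.4, 0.0, -3.0]
grip_width: 0.126
```

drive_tool --moves '[-0.057, 0.066, 0, 2, 1.5, 8, 0, -0.114, 0.132, 0, 4, 3.5, 20, 0, -0.172, 0.198, 0, 6.5, 5.5, 35, 0, -0.229, 0.264, 0, 9, 8, 50, 0, -0.286, 0.33, 0, 12, 10, 60, 0]'

```text
time_s: 28.38
eef_pos: [0.4995, 0.408, 0.2076]
tcp_rot: [180.0, -25.0, 41.0]
force: [-0.0, 0.4, -2.6]
grip_width: 0.125
```

```bash
python3 - <<'E'
from h import *
s=telemetry.read_state()
T=T_tool(s);print(s['eef_pos'],s['tcp_rot'],np.degrees(np.arccos(-T[2,2])),s['force'],s['grip_width'])
p=grab('side');save(p,'s16.png',(90,70,260,240),3.4);spots(p,['knob1','dish'])
E
```

```text
[0.4994621  0.40804788 0.20758475] [179.97651439 -24.99223103  41.01614088] 24.992241356868753 [-0.01371402  0.43929638 -2.55201037] 0.12471384011882901
knob1 0.54 [0.455 0.336 0.023] [170. 188.]
knob1 0.4 [0.438 0.35  0.014] [162. 192.]
dish 0.71 [0.513 0.419 0.169] [161. 121.]
dish 0.68 [0.47  0.359 0.002] [171. 189.]
```

View pics/s16.png

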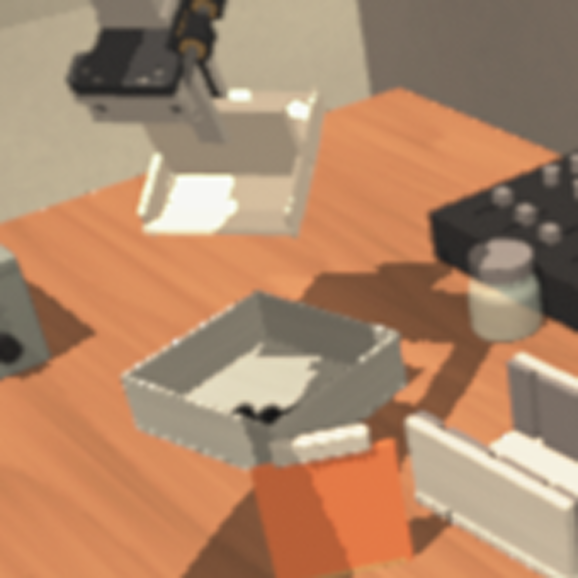

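drive_tool --moves '[-0.057, 0.066, 0, 2, 2, 8, 0, -0.114, 0.132, 0, 4, 4, 16, 0, -0.172, 0.198, 0, 6, 6, 25, 0, -0.229, 0.264, 0, 8, 8, 34, 0, -0.286, 0.33, 0, 10, 9, 40, 0]'

```text
time_s: 29.15
eef_pos: [0.5086, 0.4165, 0.2453]
tcp_rot: [-179.9, 0.1, 41.0]
force: [0.1, -0.6, -2.0]
grip_width: 0.124
```

drive_tool --moves '[0, 0, 0, -4, -20, 0, 0, 0, 0, 0, -10, -50, 0, 0, 0, 0, 0, -18, -90, 0, 0, 0, 0, 0, -26, -130, 0, 0, 0, 0, 0, -33, -165, 0, 0]'

```text
time_s: 29.78
eef_pos: [0.4749, 0.2501, 0.2443]
tcp_rot: [-180.0, -0.0, 41.0]
force: [1.8, -0.3, -2.7]
grip_width: 0.127
```

```bash
python3 - <<'E'
from h import *
s=telemetry.read_state()
print(s['eef_pos'],s['tcp_rot'],s['force'],s['grip_width'])
p=grab('wrist');save(p,'w17.png');spots(p,['knob1','dish','spacer1'])
p=grab('top');save(p,'t17.png',(120,170,320,320),4);spots(p,['knob1','dish','tin'])
E
```

```text
[0.47493181 0.25007671 0.24433326] [-1.79956107e+02 -3.02737158e-03  4.10150482e+01] [ 1.78542405 -0.25365289 -2.73561638] 0.1272957285972009
knob1 0.72 [0.469 0.322 0.023] [320. 141.]
knob1 0.51 [0.438 0.353 0.027] [319. 104.]
knob1 0.48 [0.454 0.336 0.018] [319. 124.]
knob1 0.45 [ 0.677  0.323 -0.003] [423. 235.]
dish 0.62 [0.476 0.25  0.201] [287. 231.]
dish 0.55 [0.677 0.324 0.   ] [425. 235.]
dish 0.54 [0.496 0.267 0.205] [323. 233.]
dish 0.34 [0.453 0.337 0.016] [319. 123.]
dish 0.17 [ 0.529 -0.124 -0.002] [164. 372.]
spacer1 0.75 [0.493 0.267 0.202] [318. 231.]
spacer1 0.58 [0.474 0.293 0.207] [324. 189.]
spacer1 0.56 [0.521 0.24  0.204] [322. 276.]
spacer1 0.37 [ 0.677  0.323 -0.004] [424. 235.]
knob1 0.72 [ 0.678 -0.315  0.005] [384. 171.]
knob1 0.62 [ 0.457 -0.357  0.002] [397. 242.]
knob1 0.42 [0.441 0.351 0.019] [165. 242.]
dish 0.94 [0.476 0.247 0.2  ] [191. 226.]
tin 0.76 [ 0.47  0.36 -0.  ] [163. 233.]
```

View pics/w17.png

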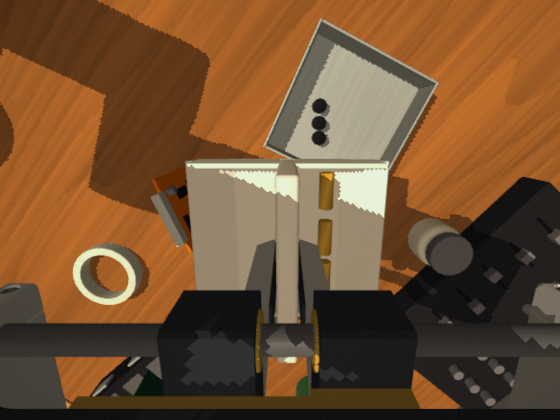

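View pics/t17.png

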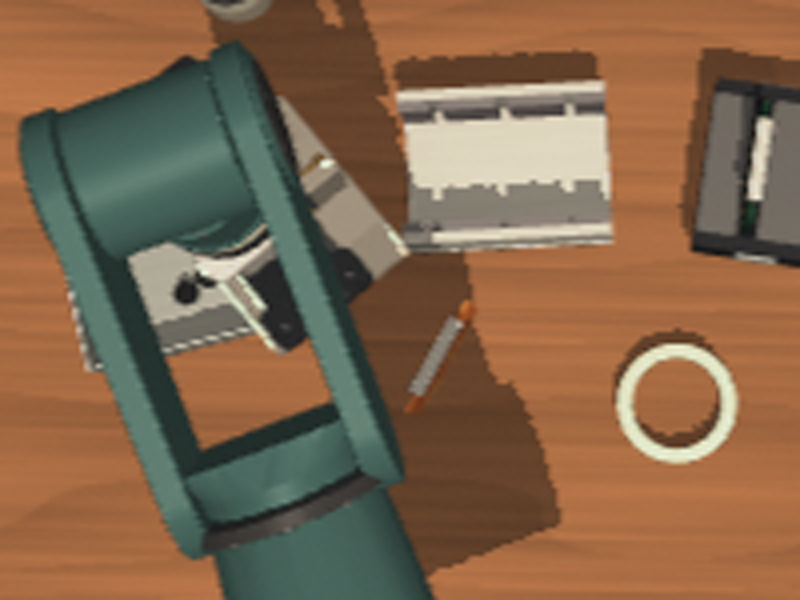

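All three knobs are in the tin (wrist 319,105–138), and the three spacers are still in their section. Carrying the dish back to the mat.

drive_tool --moves '[0, 0, 0, -1, -40, 0, 0, 0, 0, 0, -3, -80, 0, 0, 0, 0, 0, -4, -120, 0, 0, 0, 0, 0, -6, -160, 0, 0, 0, 0, 0, -8, -200, 0, 0]'

```text
time_s: 30.8
eef_pos: [0.4682, 0.051, 0.2456]
tcp_rot: [-180.0, 0.0, 41.1]
force: [0.6, -0.0, -3.4]
grip_width: 0.122
```

drive_tool --moves '[0, 0, 0, -1, -40, 0, 0, 0, 0, 0, -3, -80, 0, 0, 0, 0, 0, -4, -120, 0, 0, 0, 0, 0, -6, -160, 0, 0, 0, 0, 0, -8, -200, 0, 0]'

```text
time_s: 31.42
eef_pos: [0.4604, -0.1493, 0.2456]
tcp_rot: [-180.0, 0.0, 41.1]
force: [0.6, -0.2, -3.5]
grip_width: 0.123
```

drive_tool --moves '[0, 0, 0, -1, -40, 0, 0, 0, 0, 0, -2, -80, 0, 0, 0, 0, 0, -2, -120, 0, 0, 0, 0, 0, -2, -155, 0, 0, 0, 0, 0, -2, -185, 0, 0]'

```text
time_s: 32.05
eef_pos: [0.4586, -0.3345, 0.2451]
tcp_rot: [-179.9, 0.0, 41.0]
force: [0.1, -0.6, -3.1]
grip_width: 0.119
```

drive_tool --moves '[0, 0, 0, 0, -15, -10, 0, 0, 0, 0, 0, -22, -30, 0, 0, 0, 0, 0, -23, -60, 0, 0, 0, 0, 0, -23, -90, 0, 0, 0, 0, 0, -23, -110, 0]'

```text
time_s: 32.67
eef_pos: [0.4577, -0.3547, 0.1328]
tcp_rot: [-179.8, 0.0, 41.1]
force: [0.2, 0.4, -2.8]
grip_width: 0.126
```

```bash
python3 - <<'E'
from h import *
s=telemetry.read_state()
print(s['eef_pos'],s['tcp_rot'],s['force'],s['grip_width'])
p=grab('side');save(p,'s18.png');spots(p,['knob1','dish','tin'])
p=grab('top');spots(p,['dish','mat','tin'])
E
```

```text
[ 0.45765995 -0.35474601  0.13282597] [-1.79751404e+02  2.50763269e-02  4.10900107e+01] [ 0.1642443   0.350356   -2.77696492] 0.1263092093993635
knob1 0.49 [0.454 0.336 0.022] [169. 189.]
knob1 0.48 [0.439 0.353 0.017] [161. 190.]
dish 0.65 [ 0.456 -0.354  0.089] [409. 327.]
tin 0.76 [0.469 0.359 0.004] [171. 189.]
dish 0.76 [ 0.459 -0.36   0.093] [405. 240.]
mat 0.81 [ 0.459 -0.354  0.002] [396. 242.]
mat 0.74 [ 0.362 -0.026  0.002] [289. 271.]
tin 0.84 [0.471 0.363 0.002] [162. 233.]
tin 0.74 [ 0.499 -0.363  0.097] [407. 226.]
```

View pics/s18.png

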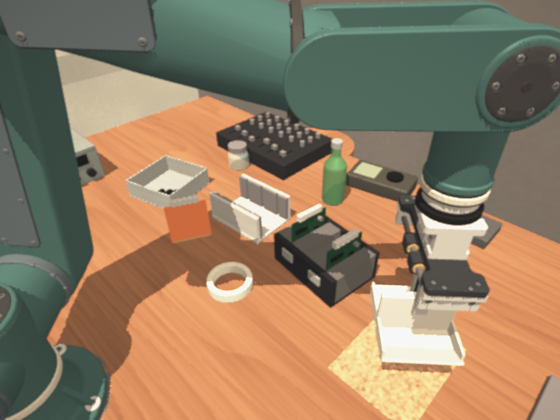

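The dish hangs level just above the mat, and the knobs lie in the tin (168,188). Setting it down.

drive_tool --moves '[0, 0, 0, 0, -1, -25, 0, 0, 0, 0, -1, -2, -50, 0, 0, 0, 0, -1, -2, -68, 0, 0, 0, 0, -1, -2, -78, 0, 0, 0, 0, -1, -2, -82, 0]'

```text
time_s: 33.7
eef_pos: [0.457, -0.3585, 0.0536]
tcp_rot: [-180.0, 0.0, 41.0]
force: [0.5, 0.5, -3.0]
grip_width: 0.124
```

drive_tool --moves '[0, 0, 0, 0, 0, 0, 0, 0, 0, 0, 0, 0, 0, 0, 0, 0, 0, 0, 0, 0, 0, 0, 0, 0, 0, 0, 0, 0, 0, 0, 0, 0, 0, 0, 0]'

```text
time_s: 34.33
eef_pos: [0.4569, -0.3585, 0.0539]
tcp_rot: [-180.0, 0.0, 41.0]
force: [0.5, -0.4, -2.3]
grip_width: 0.125
```

```bash
python3 - <<'E'
from h import *
s=telemetry.read_state()
print(s['eef_pos'],s['tcp_rot'],s['force'],s['grip_width'])
E
```

```text
[ 0.45690239 -0.35849661  0.05392667] [-1.79978941e+02  3.52453332e-02  4.10112505e+01] [ 0.51691657 -0.4136716  -2.25728672] 0.1249636476449439
```

Still about 5 mm up; lowering gently until contact, then releasing.

drive_tool --moves '[0, 0, 0, 0, 0, -1.5, 0, 0, 0, 0, 0, 0, -3, 0, 0, 0, 0, 0, 0, -4, 0, 0, 0, 0, 0, 0, -5, 0, 0, 0, 0, 0, 0, -5, 0]'

```text
time_s: 34.95
eef_pos: [0.4569, -0.3585, 0.0489]
tcp_rot: [-180.0, 0.0, 41.0]
force: [-0.8, 0.7, -2.2]
grip_width: 0.123
```

drive_tool --moves '[0, 0, 0, 0, 0, 0, 20, 0, 0, 0, 0, 0, 0, 35, 0, 0, 0, 0, 0, 0, 55, 0, 0, 0, 0, 0, 0, 60, 0, 0, 0, 0, 0, 0, 60]'

```text
time_s: 35.58
eef_pos: [0.4569, -0.3585, 0.0488]
tcp_rot: [-180.0, 0.0, 41.0]
force: [0.6, -0.0, 0.1]
grip_width: 0.581
```

drive_tool --moves '[0, 0, 0, 0, 0, 20, 60, 0, 0, 0, 0, 0, 60, 60, 0, 0, 0, 0, 0, 110, 60, 0, 0, 0, 0, 0, 160, 60, 0, 0, 0, 0, 0, 200, 60]'

```text
time_s: 36.2
eef_pos: [0.457, -0.3586, 0.2514]
tcp_rot: [179.9, 0.0, 41.0]
force: [0.7, -0.3, -0.6]
grip_width: 0.603
```

drive_tool --moves '[0, 0, 0, -20, 20, 0, 60, 0, 0, 0, -50, 50, 0, 60, 0, 0, 0, -80, 80, 0, 60, 0, 0, 0, -100, 110, 0, 60, 0, 0, 0, -100, 110, 0, 60]'

```text
time_s: 36.83
eef_pos: [0.3562, -0.2473, 0.2497]
tcp_rot: [179.9, 0.0, 41.1]
force: [0.1, -1.1, 0.9]
grip_width: 0.6
```

```bash
python3 - <<'E'
from h import *
s=telemetry.read_state()
print(s['eef_pos'],s['tcp_rot'],s['force'],s['grip_width'])
N=['knob1','spacer1','dish','dish_lip','tin','mat','board1','tape','bottle','jar','mug']
p=grab('wrist');save(p,'w20.png');spots(p,['dish','spacer1'])
p=grab('top');save(p,'t20.png');spots(p,N)
p=grab('side');save(p,'s20.png');spots(p,N)
E
```

```text
[ 0.35615663 -0.24729333  0.2496789 ] [1.79908247e+02 1.91717041e-02 4.10637950e+01] [ 0.07646241 -1.06615557  0.89490445] 0.6002166220738623
dish 0.76 [ 0.46  -0.356  0.001] [291. 279.]
spacer1 0.57 [ 0.476 -0.34   0.007] [306. 280.]
spacer1 0.56 [ 0.497 -0.365  0.01 ] [306. 301.]
spacer1 0.52 [ 0.45  -0.313  0.009] [305. 258.]
knob1 0.59 [0.468 0.319 0.025] [175. 233.]
knob1 0.39 [0.441 0.347 0.017] [166. 242.]
knob1 0.38 [0.455 0.332 0.018] [171. 238.]
knob1 0.34 [0.473 0.36  0.002] [163. 232.]
spacer1 0.49 [ 0.452 -0.316  0.011] [384. 243.]
spacer1 0.44 [ 0.477 -0.348  0.011] [395. 235.]
spacer1 0.4 [ 0.5   -0.364  0.012] [400. 228.]
dish 0.72 [ 0.458 -0.359  0.008] [398. 242.]
dish_lip 0.64 [ 0.409 -0.408  0.026] [416. 258.]
tin 0.95 [ 0.47   0.361 -0.002] [163. 233.]
mat 0.26 [ 0.477 -0.344  0.012] [394. 236.]
board1 0.72 [0.734 0.009 0.001] [280. 151.]
board1 0.66 [ 0.539 -0.073  0.005] [305. 213.]
board1 0.61 [ 0.529 -0.179  0.01 ] [340. 217.]
board1 0.54 [ 0.393  0.147 -0.002] [232. 260.]
tape 0.56 [ 0.365 -0.023  0.003] [288. 270.]
bottle 0.61 [0.733 0.008 0.001] [280. 151.]
jar 0.57 [ 0.535 -0.128  0.003] [323. 215.]
jar 0.56 [0.677 0.318 0.002] [180. 167.]
mug 0.67 [ 0.68  -0.315  0.004] [384. 170.]
knob1 0.56 [0.439 0.354 0.016] [161. 190.]
knob1 0.45 [0.454 0.336 0.022] [169. 189.]
spacer1 0.34 [ 0.68   0.323 -0.001] [239. 166.]
dish 0.74 [ 0.457 -0.357  0.005] [402. 359.]
dish 0.28 [ 0.523 -0.178  0.01 ] [341. 279.]
dish_lip 0.75 [ 0.407 -0.404  0.023] [413. 393.]
tin 0.81 [0.473 0.362 0.005] [171. 188.]
board1 0.78 [0.392 0.156 0.002] [190. 237.]
board1 0.68 [ 0.525 -0.176  0.011] [340. 278.]
tape 0.59 [ 0.364 -0.022  0.001] [230. 285.]
bottle 0.24 [ 0.522 -0.178  0.012] [340. 279.]
jar 0.75 [ 0.681  0.322 -0.003] [240. 167.]
mug 0.76 [ 0.675 -0.312 -0.001] [438. 277.]
```

View pics/w20.png

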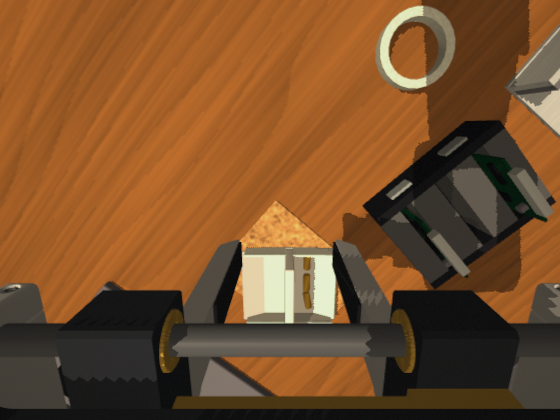

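View pics/t20.png

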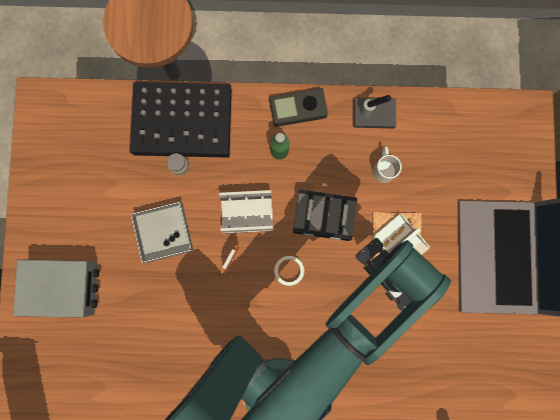

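View pics/s20.png

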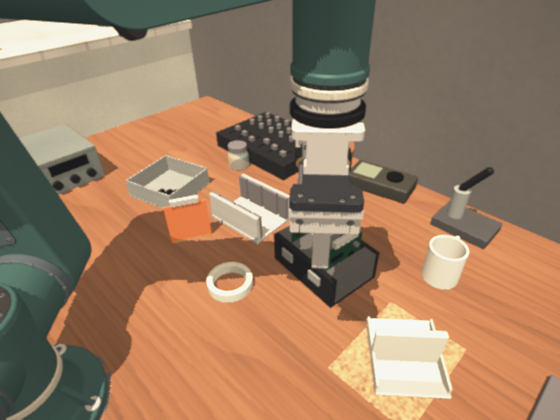

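Final views show both boards in the case (top 305,213 and 340,217) and three knobs in the tin (172,238). The dish sits on its mat with three spacers (wrist 306,280), and the bystanders have not moved. Handing in.

```bash
python3 -c "
from h import *
print(arm.hand_in())"
```

```text
the job is handed in; nothing more can be done
None
```

The job is handed in, at about 37 s of the 210 s allowed; no verdict came back, so what follows is my own last checks.

- **Boards:** only two green boards were in the rack. Both now stand in the outer two case slots, feet at about 9 mm, with a slight lean that I judged by eye. I left the orange look-alike alone.
- **Knobs and tin:** the tin was knocked about 3 cm while I was handling the dish, so I measured it again before tipping. I tipped the dish to about 50° over it, and all three knobs went in. They show in the tin in the last top picture.
- **Dish and spacers:** the dish is back upright, about 1–3 mm from the mat's centre. All three spacers show in their own section in the last wrist picture.
- **Bystanders:** the tape, bottle, jar and mug read within a few millimetres of where they started, and the arm was clear of everything when I handed in.

Some network readings were off in the last check, such as a "board" at the bottle and a "jar" at the case. The side view also found only two of the three knobs, as the tin wall hides some. I went by the pictures in those cases.

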